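# Hold the reference plug in the photometer's bayonet port

## Task

Take the reference plug (the one with the flat grip bar and two side lugs, not the round blanking plug) from its stand and set it into the bayonet port on top of the photometer. Push it down fully against the spring, then turn it clockwise a quarter turn (seen from above) to the stop, and keep hold of it there: the port springs back, so the job finishes with the gripper still holding the plug turned and seated for the zero reading. Leave the blanking plug in its place and do not knock over or shove aside the other things on the bench.

Things in the scene. Friction and masses are not known exactly. Their poses are not given: they have to be found in the camera images.
- plug_grip (a point): Reference plug, grey, 66 mm tall, 0.12 kg, upright in a recess of the stand. Point: centre of its grip bar, 51 mm above the foot, 15 mm below the top. Bar 40 mm long along the plug's x, 14 mm thick along y (grip across this), 30 mm tall. Below it a flange 44 mm wide, 4 mm thick, its upper face 15 mm below the point; then a round 28 mm body, 32 mm from flange to foot. z is up.
- plug_lugs (a point): Middle of the plug's two steel lugs, 15 mm above its foot, on its axis. The lugs stick out along the plug's +x and -x, in line with the grip bar: 40 mm tip to tip, 7 mm wide, 6 mm tall. The foot has a slot along x, 8.5 mm wide, 7 mm deep. The plug fits either way round (half turn about z).
- port (a point): Bayonet port: centre of the bore on the photometer's top face, 105 mm above the bench; z up. Bore 31.5 mm, with two entry slots for the lugs along the port's x and -x, 12 mm wide, 43 mm tip to tip, in a collar 8 mm thick. 16 mm under the top face the plug's foot meets a sprung disc, whose 5.5 mm bar along x (6 mm high) enters the foot's slot. Nothing on the top face stands above 3 mm.
- photometer: White box, fixed, 200 x 240 x 105 mm (x, y, z). Origin under its centre, on the bench, straight below the port; same axes as the port.
- plunger (a joint): How far the sprung disc in the port is pushed down, m: 0 up, 0.010 lugs just free below the collar, 0.014 bottom (plug foot 30 mm under the top face, grip bar centre 21 mm above it, flange 2 mm above it). Takes 4 N at first, 6 N at the bottom.
- driver (a joint): How far the disc in the port is turned by the plug, clockwise seen from above: 0 to 1.35 rad (stop). It turns only once the lugs are below the collar, against a return spring of 0.06 N m rising to 0.16, and turns back if let go. The plug has up to 0.15 rad of play on the disc's bar, so it turns 1.35 to 1.5 rad.
- blank_center (a point): Blanking plug, grey, 60 mm tall, round: same flange, a round knob 32 mm wide on top, no lugs. It stands in the other recess, 100 mm from the reference plug; the point is its centre. To be left alone.
- stand: White parking stand, fixed, 75 x 160 x 16 mm, with two recesses 100 mm apart along its y (at +50 and -50 mm), 9 mm deep, their floors 7 mm above the bench. Origin under its centre, on the bench.
- rack_center (a point): Tube rack 70 x 180 mm with twelve capped tubes, 82 mm tall; the point is its middle, 40 mm up. Bystander.
- bottle_center (a point): Amber jar 64 mm wide, 120 mm tall; the point is its middle. Bystander.
- beaker_center (a point): Clear beaker 60 mm wide, 70 mm tall; the point is its middle. Bystander.
- pipette_center (a point): Hand pipette lying on the bench, 230 mm long along its x, 20 mm high; the point is 10 mm up, in its handle's middle. Bystander.
- pot_center (a point): Small clear pot 40 mm wide, 45 mm tall; the point is its middle. Bystander.
- tipbox_center (a point): Box of pipette tips, 118 x 83 x 62 mm; the point is its middle, 30 mm up. Bystander.
Not all that is in view belongs to the job. What is shaped like the part that bears plug_grip but orange is not meant.

How it is judged:
On the way, in this order (a step that is already met when the one before it is completed fails the run):
1. the reference plug is lifted clear of the stand (height (world z) of plug_grip above 0.1 m and contact force between the fingers and plug above 1 N), for 0.1 s.
2. the plug is pushed down in the port, not yet turned (value of joint plunger above 0.009 m and value of joint driver below 0.3 rad and horizontal distance between plug_grip and port below 0.008 m), for 0.05 s.
At the end, for the whole second after the job is handed in: The gripper still holds the plug (over 1 N), seated with its lugs under the collar (disc down over 8 mm, bar centre under 28 mm above the top face, within 6 mm of the bore centre, upright within 0.12 rad) and turned: disc over 1.1 of 1.35 rad, bar over 1.15 rad from the slots (value of joint driver above 1.1 rad and value of joint plunger above 0.008 m and z of plug_grip in the frame of port below 0.028 m and horizontal distance between plug_grip and port below 0.006 m and angle between plug_grip's own z axis and vertical below 0.12 rad and angle between the x axis of plug_grip and the x axis of port, either way round above 1.15 rad and contact force between the fingers and plug above 1 N); the arm keeps its last pose, push and grip.
It fails at once if the blanking plug is taken out or displaced (distance of blank_center from where it was at the start of the episode above 0.03 m).
It fails at once if a bystander is knocked over or shoved aside (distance of any of rack_center, bottle_center, beaker_center, pipette_center, pot_center, tipbox_center from where it was at the start of the episode above 0.04 m).
It also fails if it takes over 48 s, if anything falls off the work surface, if the arm or the gripper's body presses on something with over 40 N, if the wrist force passes 120 N, or if a joint passes its speed limit or range.

## Robot

A 6-joint arm with a two-finger parallel gripper is mounted at the origin on the work surface. World frame = base frame: x ahead of the robot, y to its left, z up, the work surface at z = 0. Lengths are in m, angles in rad, forces in N, time in s.
With the tool pointing down it reaches from about 0.25 to 0.725 m from the base axis. Payload 4 kg.
Tool frame: the origin (TCP) lies midway between the tips of the shut fingers; the grasp point (between the pads) lies 19 mm behind it; y points along the fingers, x is the direction in which the jaws open and shut, and the axes are right-handed (so a half turn about y gives the same grasp; the last joint's range is limited). The gripper opens to 85 mm and grips with 20 to 120 N. Pads are 22 mm wide; open, the fingers measure 114 mm over their backs; the gripper's body (76 mm by 85 mm) begins 54 mm behind the grasp point. The pads swing forward as they close: fully open they stand 13 mm farther back than shut.
Start: joints at [1.164, 0.241, 0.005, 1.335, 0, 1.571], TCP at [0.198, 0.459, 0.193] pointing down, gripper open.
Joint ranges: [-2.72, 2.72], [-1.05, 1.87], [-1.09, 1.28], [-1.99, 2.15], [-1.42, 1.44], [-3.14, 3.14]. Speed limits (rad/s): [2.79, 2.79, 3.14, 3.14, 3.14, 3.14].

## Interface

Orientations are given as a unit quaternion [x, y, z, w].
In Python, from workcell import bot gives the robot as it stands. The module is installed in compiled form; this text tells all that it offers.
- The arm moves only by the shell command python3 -m inch 'ROWS'. ROWS is text: rows parted by semicolons, each of 7 numbers parted by spaces: the turn, a rotation vector about the tool's x, y, z in degrees, then the shift along the tool's x, y, z in mm, then the closure, from 0 (fully open) to 1 (shut). In form: ax ay az dx dy dz fingers; .... A call has 1 to 12 rows; each row shifts and turns the commanded pose from where the row before left it, along the tool's axes as they then stand; what a row does not reach is not made up. A row lasts 1/8 s, in which the tool goes at most 62.5 mm and 10.7 degrees, less where a joint would pass 70% of its speed; a pose out of reach is approached as far as the arm can. A call with a gripper value outside its range is refused whole. The fingers move at their own pace and stop on an object; the grip force is fixed at half the most. Time passes only in rows, so rows that do not move let the fingers close. It gives the time, the measured TCP pose, the force and the opening at its end, in the units of the state.
- bot.get_obs(): the state, without advancing time (a new reading comes with each control period).
- bot.camera(name): name is "side" or "top"; returns a dict with "color" (400x640x3 uint8, blue, green, red), "fx", "fy", "cx", "cy" (pixels), "k1" (the pictures are not rectified: a ray, as slopes to the right and down, at radius r is drawn at 1 + k1 r^2 times it, then the intrinsics apply), "extrinsics" (4x4, takes a point from world to camera coordinates). Camera axes: x right, y up, looking along -z (the intrinsics and any distortion apply to the point x, -y, -z); pixel columns grow to the right and rows downward; lengths in m; the calibration is good to about 2 mm. A picture is of the moment at which its call begins. There is no depth.
- bot.job_done(): hands the job in, once; it reports no verdict.
Trained networks look in the newest picture that a camera, given by its name, has taken for a name from the list of things; names that differ only in an ending like _2 or _b are one class to them, and where a whole thing is asked for, a point or a joint stands for the part that bears it (a point fixed in the world has none). Each returns a list of dicts, best first, with "conf" (0 to 1); they miss things now and then, are a little off and sometimes report something else, mostly with a low value. They report only what shows in the picture. A call takes as long as a camera call. They do not tell look-alikes from the thing itself.
- bot.look_for(name, camera): "extent" ([left, top, right, bottom] in pixels, round what is visible of it).
- bot.cut_out(name, camera): "region" (400x640 bool, what is visible of it) and "extent" ([left, top, right, bottom] in pixels, round what is visible of it).
- bot.spot_point(name, camera): "point" ([column, row] in pixels: a listed point, or the origin of a listed thing).
The state is a dict: "clock": time; "joint_pos": joint angles; "joint_vel": joint speeds; "tau": joint torques, N m; "eef_pos": TCP position; "tool_rot": TCP orientation; "ft_force": force on the tool from outside, world axes, zero at the start; "ft_torque": the same for the moment, N m; "grip_width": finger opening in m.
Only numpy, scipy, OpenCV 4.12 (cv2) and the standard library are available. Lean on these libraries where they do the work, as an engineer would, in place of code of your own. Each camera call takes 0.05 s, during which the arm holds its last target.

## Working session

There is one attempt and no reset: what is moved stays moved. The work goes in short steps, Python scripts to look and compute and a shell command to move; the robot and the scene stay as the last step left them, time stands still between calls to the robot, and variables do not carry over. Pictures are saved under pics/ and viewed, and the job is handed in when it is done.

```bash
mkdir -p pics; ls
python3 - <<'E'
from workcell import bot
import cv2
o=bot.get_obs()
for k,v in o.items(): print(k,v)
for n in("side","top"):
    c=bot.camera(n); cv2.imwrite(f"pics/{n}0.png",c["color"])
    print(n,c["fx"],c["fy"],c["cx"],c["cy"],c["k1"],c["extrinsics"])
    for t in("plug_grip","port","plug_lugs","blank_center","stand","photometer"):
        print(t,[(round(d["conf"],2),[round(float(x),1) for x in d["point"]]) for d in bot.spot_point(t,n)])
E
```

```text
pics
clock 0.0
joint_pos [ 1.16399859e+00  2.41437761e-01  3.71529740e-03  1.33523487e+00
 -2.87514669e-07  1.57078401e+00]
joint_vel [ 2.76344149e-04  1.66030746e-03 -3.83630443e-04 -4.16557634e-04
 -1.15448769e-03 -2.10610978e-05]
tau [-1.95338739e-04 -3.72320831e+01  2.52406561e+01  1.71392545e-02
 -1.91617960e-04  8.25972357e-07]
eef_pos [0.19754524 0.45852298 0.1924973 ]
tool_rot [ 0.59110981  0.38805841 -0.38933479 -0.59026968]
ft_force [-0.12340308 -0.53174667  0.59434496]
ft_torque [ 0.02069889 -0.04660237  0.00402222]
grip_width 0.08528687902766213
side 469.9374704487105 469.9374704487105 314.9122416487236 200.06286846027965 -0.062166403123239546 [[ 0.99596527 -0.08940689  0.00771893 -0.56202536]
 [ 0.05015443  0.62589851  0.77829017 -0.08991472]
 [-0.07441578 -0.77476284  0.62785733 -1.43997336]
 [ 0.          0.          0.          1.        ]]
plug_grip [(0.78, [285.1, 272.5]), (0.64, [283.1, 275.0]), (0.54, [308.7, 297.6])]
port [(0.96, [320.1, 156.6])]
plug_lugs [(0.83, [287.6, 279.7]), (0.72, [305.6, 307.0])]
blank_center [(0.49, [283.6, 249.9])]
stand [(0.76, [287.1, 271.6]), (0.65, [321.4, 133.2])]
photometer [(0.7, [318.2, 182.5])]
top 487.38708246818436 487.38708246818436 312.2722927524569 201.66501417068443 -0.09923349286871717 [[-0.00891856 -0.99995195  0.00406863  0.00565091]
 [ 0.98649878 -0.00813305  0.16356653 -0.59698828]
 [-0.16352558  0.00547248  0.98652392 -1.57912202]
 [ 0.          0.          0.          1.        ]]
plug_grip [(0.58, [397.1, 238.3]), (0.41, [422.1, 224.9])]
port [(0.57, [251.7, 198.8])]
plug_lugs [(0.69, [393.7, 239.9]), (0.47, [418.1, 230.3])]
blank_center [(0.62, [366.3, 244.4])]
stand [(0.89, [380.4, 243.5])]
photometer [(0.59, [255.1, 202.5])]
```

View pics/side0.png

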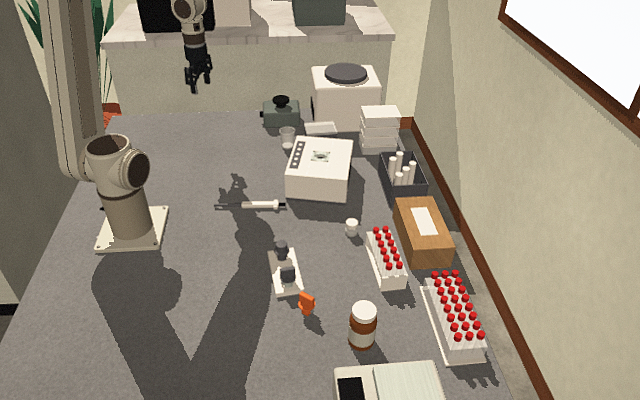

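View pics/top0.png

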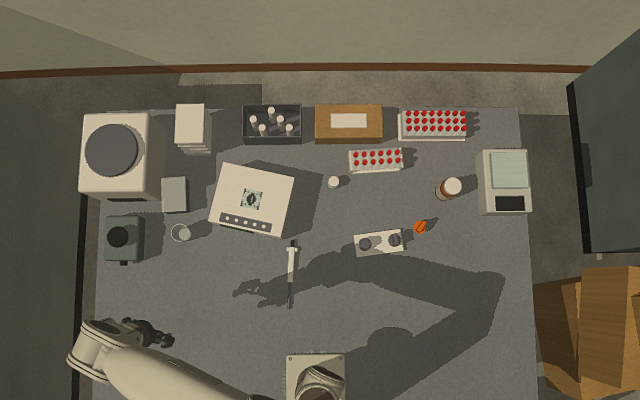

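Run:
```python
import cv2
a=cv2.imread('pics/side0.png');b=cv2.imread('pics/top0.png')
cv2.imwrite('pics/sA.png',cv2.resize(a[215:335,230:370],None,fx=5,fy=5,interpolation=cv2.INTER_CUBIC)[:600])
cv2.imwrite('pics/tA.png',cv2.resize(b[200:280,340:450],None,fx=7,fy=7,interpolation=cv2.INTER_CUBIC))
cv2.imwrite('pics/tP.png',cv2.resize(b[140:260,190:330],None,fx=5,fy=5,interpolation=cv2.INTER_CUBIC))
cv2.imwrite('pics/sP.png',cv2.resize(a[110:230,250:390],None,fx=5,fy=5,interpolation=cv2.INTER_CUBIC))
```

```text
(no output)
```

View pics/sA.png

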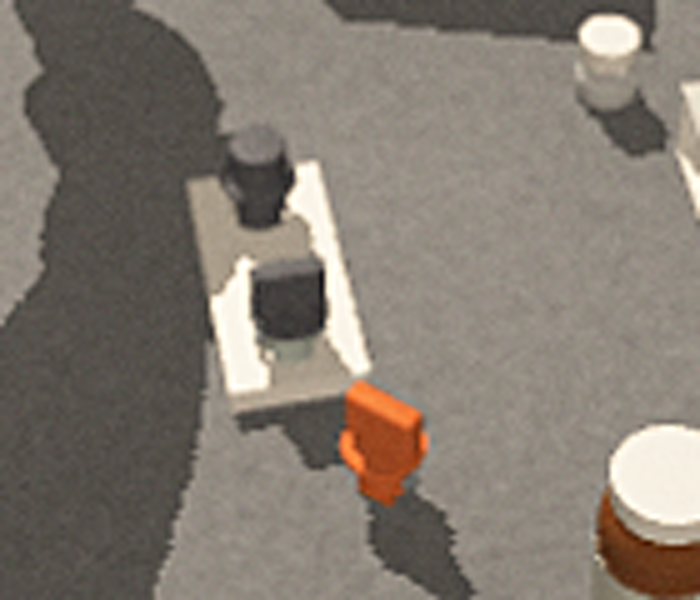

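View pics/tA.png

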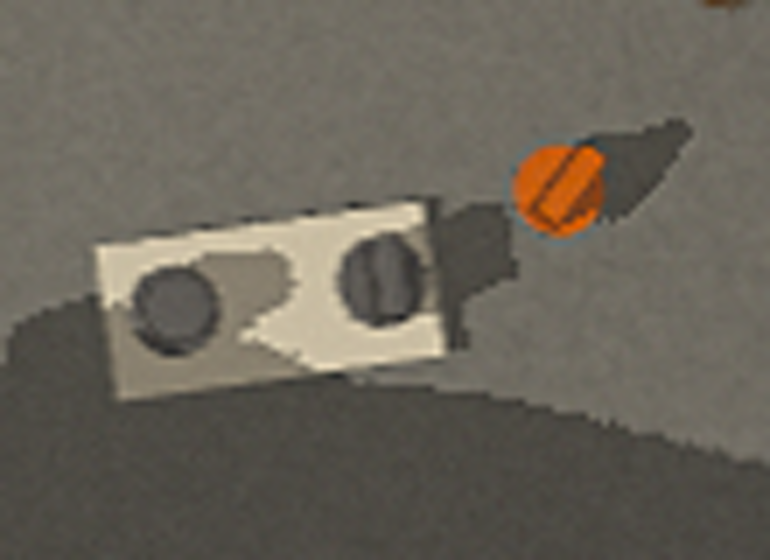

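View pics/tP.png

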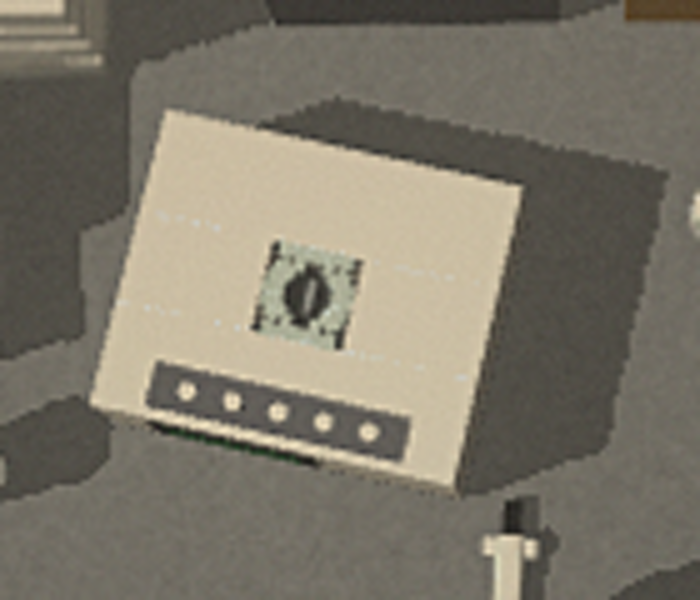

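View pics/sP.png

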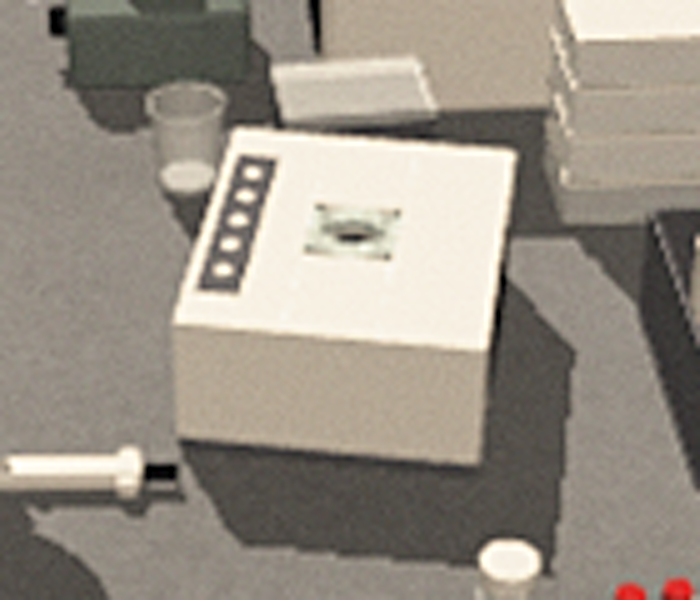

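The side picture shows the stand at about (285,270). The reference plug is the nearer one at (288,277), the blank is at (282,250), and the orange decoy is at (306,303). In the top picture the plug is at about (394,240), the blank at (365,244) and the port at (251,199). Next I'll work out the positions.

```bash
cat > h.py <<'E'
import numpy as np, cv2
from scipy.optimize import least_squares
def proj(c,P):
    P=np.atleast_2d(P).astype(float); E=np.array(c["extrinsics"]); q=P@E[:3,:3].T+E[:3,3]
    s=np.c_[q[:,0]/-q[:,2],-q[:,1]/-q[:,2]]; r2=(s**2).sum(1,keepdims=True); s=s*(1+c["k1"]*r2)
    return np.c_[c["fx"]*s[:,0]+c["cx"],c["fy"]*s[:,1]+c["cy"]]
def ray(c,uv):
    d=np.array([(uv[0]-c["cx"])/c["fx"],(uv[1]-c["cy"])/c["fy"]]); s=d.copy()
    for _ in range(20): s=d/(1+c["k1"]*(s@s))
    E=np.array(c["extrinsics"]); R=E[:3,:3]; v=R.T@np.array([s[0],-s[1],-1]); o=-R.T@E[:3,3]
    return o,v/np.linalg.norm(v)
def onz(c,uv,z):
    o,v=ray(c,uv); return o+v*(z-o[2])/v[2]
def tri(obs):
    A=np.zeros((3,3));b=np.zeros(3)
    for c,uv in obs:
        o,v=ray(c,uv);M=np.eye(3)-np.outer(v,v);A+=M;b+=M@o
    x=np.linalg.solve(A,b); return x,[np.linalg.norm((np.eye(3)-np.outer(v,v))@(x-o))*1e3 for o,v in[ray(c,uv) for c,uv in obs]]
def rectfit(c,region,hx,hy,z,x0,H=0):
    """fit box (top at z, height H down) silhouette to region by IoU-ish soft fit of x,y,yaw"""
    from scipy.optimize import minimize
    S=8
    ys,xs=np.nonzero(region);x1,x2,y1,y2=xs.min()-8,xs.max()+9,ys.min()-8,ys.max()+9
    tgt=region[y1:y2,x1:x2].astype(np.float32)
    def ren(p):
        C,s=np.cos(p[2]),np.sin(p[2])
        pts=[[p[0]+C*a*hx-s*b*hy,p[1]+s*a*hx+C*b*hy,zz] for a in(-1,1) for b in(-1,1) for zz in((z,z-H) if H else (z,))]
        u=proj(c,pts)-[x1,y1]+.5
        hull=cv2.convexHull((u*S).astype(np.float32))
        im=np.zeros((tgt.shape[0]*S,tgt.shape[1]*S),np.uint8)
        cv2.fillConvexPoly(im,np.round(hull).astype(np.int32),1)
        return cv2.resize(im.astype(np.float32),(tgt.shape[1],tgt.shape[0]),interpolation=cv2.INTER_AREA)
    f=lambda p:np.abs(ren(p)-tgt).sum()
    x0=np.array(x0,float)
    r=minimize(f,x0,method="Nelder-Mead",options=dict(initial_simplex=[x0,x0+[.01,0,0],x0+[0,.01,0],x0+[0,0,.1]],xatol=1e-5,fatol=.1))
    return r.x,r.fun,tgt.sum()
E
python3 - <<'E'
from h import *
from workcell import bot
cs={n:bot.camera(n) for n in("side","top")}
import pickle; pickle.dump(cs,open('cs0.pkl','wb'))
S,T=cs["side"],cs["top"]
for n in cs:
  for t in("photometer","stand","plug_grip","blank_center"):
    r=bot.cut_out(t,n); print(n,t,[(round(d["conf"],2),d["extent"],int(d["region"].sum())) for d in r])
    np.savez(f"cut_{n}_{t}.npz",*[d["region"] for d in r])
for n,uv,z in[("port",(251.7,198.8),.105),("plugtop",(397,238),.058),("plugtop2",(393.7,239.9),.022),("blank",(366,244.4),.037),("stand",(380.4,243.5),0)]: print(n,onz(T,uv,z))
print(tri([(S,(320.1,156.6)),(T,(251.7,198.8))]))
print(tri([(S,(285.1,272.5)),(T,(397.1,238.3))]))
print(tri([(S,(287.6,279.7)),(T,(393.7,239.9))]))
for t in("rack_center","bottle_center","beaker_center","pipette_center","pot_center","tipbox_center"):
  a=bot.spot_point(t,"side");b=bot.spot_point(t,"top")
  print(t,tri([(S,a[0]["point"]),(T,b[0]["point"])]) if a and b else (a,b))
E
```

```text
side photometer [(0.97, [284.1, 136.4, 353.6, 205.9], 4063)]
side stand [(0.9, [263.0, 246.1, 305.7, 296.7], 931)]
side plug_grip [(0.62, [300.7, 289.7, 317.4, 316.0], 278), (0.6, [278.6, 263.9, 296.0, 290.8], 323), (0.26, [344.3, 220.2, 360.0, 240.5], 206)]
side blank_center [(0.52, [277.1, 240.0, 291.5, 261.2], 219)]
top photometer [(0.87, [205.7, 160.6, 295.5, 240.4], 4916)]
top stand [(0.97, [353.1, 228.3, 399.4, 257.3], 756), (0.73, [158.7, 175.3, 192.2, 216.1], 1037), (0.63, [433.9, 177.1, 459.1, 202.7], 459)]
top plug_grip [(0.62, [411.8, 221.6, 428.0, 236.4], 149), (0.46, [388.6, 234.1, 400.7, 246.2], 125)]
top blank_center [(0.57, [360.7, 239.7, 376.5, 252.4], 134)]
port [0.5987527 0.1964631 0.105    ]
plugtop [ 0.47186187 -0.27758     0.058     ]
plugtop2 [ 0.46875477 -0.27264003  0.022     ]
blank [ 0.45349208 -0.17693899  0.037     ]
stand [ 0.45883332 -0.23047146  0.        ]
(array([0.59857363, 0.19637173, 0.10574586]), [np.float64(0.04941698478506171), np.float64(0.04941698478487785)])
(array([ 0.46563091, -0.27650776,  0.06715178]), [np.float64(4.429965195501281), np.
[... 202 characters left out ...]
]), [np.float64(1.4162687753514944), np.float64(1.4162687753515435)])
bottle_center (array([ 0.64048309, -0.44203724,  0.05181392]), [np.float64(1.6321646220622579), np.float64(1.6321646220622557)])
beaker_center (array([0.48995294, 0.43237569, 0.02057085]), [np.float64(4.4222414854118695), np.float64(4.422241485411883)])
pipette_center (array([0.39203728, 0.07671654, 0.01223839]), [np.float64(2.0922405180734645), np.float64(2.0922405180734334)])
pot_center (array([ 0.66157118, -0.06850074,  0.0179504 ]), [np.float64(3.0541076753011516), np.float64(3.0541076753012963)])
tipbox_center (array([0.63304425, 0.47137732, 0.02819025]), [np.float64(5.165283147986908), np.float64(5.165283147986666)])
```

Run:
```python
from h import *
import pickle
cs=pickle.load(open('cs0.pkl','rb'));S,T=cs["side"],cs["top"]
for n in("side","top"):
    r=np.load(f"cut_{n}_photometer.npz")["arr_0"]
    print("phot",n,rectfit(cs[n],r,.1,.12,.105,[.6,.196,-.22],.105))
    r=np.load(f"cut_{n}_stand.npz")["arr_0"]
    r2=cv2.morphologyEx(r.astype(np.uint8),cv2.MORPH_CLOSE,np.ones((15,15)))>0
    print("stand",n,rectfit(cs[n],r,.0375,.08,.016,[.46,-.225,.15],.016))
# refine plug yaw: view hi-zoom
for n,(x,y,w,h) in dict(top=(352,225,55,40),side=(265,235,45,60)).items():
    im=cs[n]["color"][y:y+h,x:x+w].astype(np.float32)
    im=np.clip((im/255)**.6*255,0,255).astype(np.uint8)
    f=12 if n=="top" else 10
    cv2.imwrite(f"pics/z_{n}.png",cv2.resize(im,None,fx=f,fy=f,interpolation=cv2.INTER_NEAREST))
im=T["color"][180:220,230:275];cv2.imwrite("pics/z_port.png",cv2.resize(im,None,fx=13,fy=13,interpolation=cv2.INTER_NEAREST))
```

```text
phot side (array([ 0.59745082,  0.20207485, -0.22641803]), np.float64(77.828125), np.float32(4063.0))
stand side (array([ 0.45989903, -0.21564813,  0.15809297]), np.float64(464.84375), np.float32(931.0))
phot top (array([ 0.60021881,  0.19974989, -0.22408384]), np.float64(98.109375), np.float32(4916.0))
stand top (array([ 0.4608667 , -0.22060974,  0.12350626]), np.float64(336.796875), np.float32(756.0))
```

View pics/z_top.png

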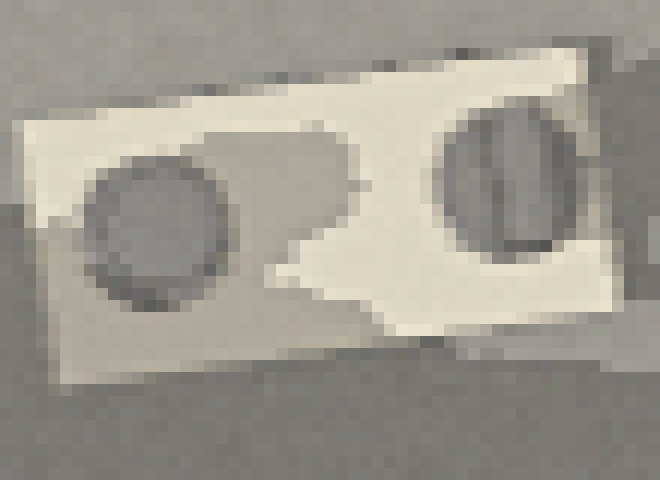

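View pics/z_port.png

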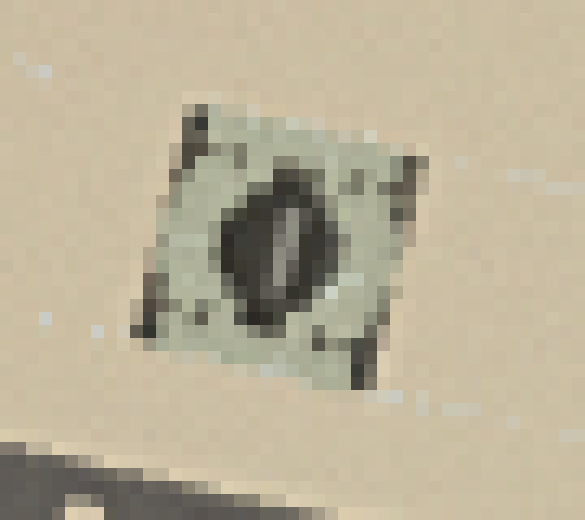

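View pics/z_side.png

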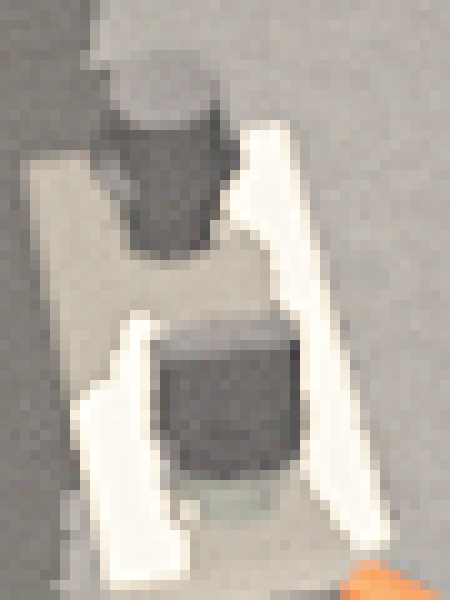

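Run:
```python
from h import *
import pickle
cs=pickle.load(open('cs0.pkl','rb'));S,T=cs["side"],cs["top"]
def top(u,v,z): return onz(T,(u/12+352-.5,v/12+225-.5),z)[:2]
def sd(u,v,z): return onz(S,(u/10+265-.5,v/10+235-.5),z)[:2]
def rect(c,uv,hx,hy,z,p0):
    sg=np.array([[1,1],[1,-1],[-1,-1],[-1,1]])
    def f(p):
        C,s=np.cos(p[2]),np.sin(p[2]);P=[[p[0]+C*a*hx-s*b*hy,p[1]+s*a*hx+C*b*hy,z] for a,b in sg]
        return (proj(c,P)-uv).ravel()
    r=least_squares(f,p0);return r.x,r.fun.round(1)
print("stand top",rect(T,np.array([[22,120],[582,48],[620,312],[60,384]])/12+[351.5,224.5],.0375,.08,.016,[.46,-.22,.1]))
print("plug bar",top(525,172,.073),"flange",top(510,180,.043), "blank knob",top(160,225,.067))
a,b=sd(160,358,.073),sd(300,340,.073);print("side front edge",a,b,np.linalg.norm(a-b),np.degrees(np.arctan2(*(b-a)[::-1])))
a,b=sd(158,335,.073),sd(298,318,.073);print("side back edge",a,b,np.linalg.norm(a-b),np.degrees(np.arctan2(*(b-a)[::-1])))
def pt(u,v): return np.array([u/13+229.5,v/13+179.5])
for q in[(280,249),(280,248)]: print("port plate",onz(T,pt(*q),.106))
print("bar in port",onz(T,pt(287,247),.105-.010))
# photometer top corners from line fits on threshold
g=T["color"].min(2)
r=np.load("cut_top_photometer.npz")["arr_0"]
g=cv2.cvtColor(T["color"],cv2.COLOR_BGR2GRAY)
im=g[150:250,195:305];cv2.imwrite("pics/z_ph.png",cv2.resize(im,None,fx=6,fy=6,interpolation=cv2.INTER_NEAREST))
```

```text
stand top (array([ 0.46115345, -0.22120824,  0.11608879]), array([ 0. , -0. , -0.1,  0. ,  0.1, -0. , -0.1,  0. ]))
plug bar [ 0.46787549 -0.26904088] flange [ 0.46830121 -0.27006207] blank knob [ 0.45501361 -0.16975871]
side front edge [ 0.44963419 -0.27388069] [ 0.48613723 -0.27051396] 0.036657966001857285 5.269567110082291
side back edge [ 0.44938582 -0.26576628] [ 0.48605376 -0.26270409] 0.03679558254831144 4.773761915245062
port plate [0.59907672 0.1984898  0.106     ]
port plate [0.59932882 0.19849277 0.106     ]
bar in port [0.60147469 0.19808213 0.095     ]
```

View pics/z_ph.png

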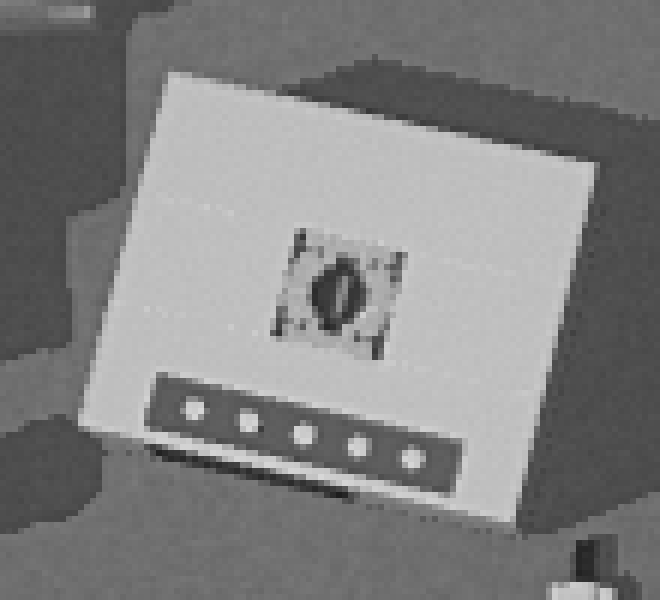

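```bash
cat > st.py <<'E'
from h import *
from scipy.spatial.transform import Rotation as R
def plan(o,p,yaw):
    """target tcp p, tool x yaw(rad) with tool y down -> rotvec (tool,deg) and shift in tool axes AFTER turn (mm) """
    cur=R.from_quat(o["tool_rot"]); M=cur.as_matrix()
    print("tcp",np.round(o["eef_pos"],4),"toolx",M[:,0].round(3),"y",M[:,1].round(3),"z",M[:,2].round(3),"yaw",np.degrees(np.arctan2(M[1,0],M[0,0])).round(2))
    x=np.array([np.cos(yaw),np.sin(yaw),0]);y=np.array([0,0,-1.]);G=np.c_[x,y,np.cross(x,y)]
    rv=(cur.inv()*R.from_matrix(G)).as_rotvec(degrees=True)
    d=np.array(p)-o["eef_pos"]
    print("turn",rv.round(2),"shift after",(G.T@d*1e3).round(1),"shift in cur",(M.T@d*1e3).round(1),"q",np.round(o["joint_pos"],3),"F",np.round(o["ft_force"],1),"T",np.round(o["ft_torque"],2),"w",round(o["grip_width"],4),"t",round(o["clock"],2))
E
python3 - <<'E'
from st import *
from workcell import bot
o=bot.get_obs()
for y in(96,-84): plan(o,[.4675,-.270,.19],np.radians(y))
E
```

```text
tcp [0.1978 0.4592 0.1934] toolx [0.396 0.918 0.   ] y [ 0.  0. -1.] z [-0.918  0.396 -0.   ] yaw 66.69
turn [  0.   -29.31   0.  ] shift after [-753.4    3.4 -192. ] shift in cur [-563.     3.4 -536.2] q [ 1.164  0.241  0.005  1.335 -0.     1.571] F [-0.1 -0.2 -1.1] T [-0.03 -0.02  0.01] w 0.0853 t 1.8
tcp [0.1978 0.4592 0.1934] toolx [0.396 0.918 0.   ] y [ 0.  0. -1.] z [-0.918  0.396 -0.   ] yaw 66.69
turn [ -0.   150.69   0.  ] shift after [753.4   3.4 192. ] shift in cur [-563.     3.4 -536.2] q [ 1.164  0.241  0.005  1.335 -0.     1.571] F [-0.1 -0.2 -1.1] T [-0.03 -0.02  0.01] w 0.0853 t 1.8
```

```bash
python3 -m inch '0 -9 0 -20 0 -30 0; 0 0 0 -30 0 -20 0'
python3 - <<'E'
from st import *
from workcell import bot
o=bot.get_obs()
for y in(96,-84): plan(o,[.4675,-.270,.19],np.radians(y))
E
```

```text
clock: 2.05
eef_pos: [0.2299, 0.3945, 0.1932]
tool_rot: [0.558, 0.434, -0.434, -0.558]
ft_force: [0.2, -0.7, 0.1]
grip_width: 0.0853
tcp [0.2299 0.3945 0.1932] toolx [ 0.246  0.969 -0.   ] y [ 0. -0. -1.] z [-0.969  0.246 -0.   ] yaw 75.79
turn [ 1.000e-02 -2.021e+01 -1.000e-02] shift after [-685.7    3.2 -166.8] shift in cur [-585.9    3.3 -393.5] q [ 1.043  0.155 -0.103  1.313 -0.     1.291] F [ 0.2 -0.7  0.1] T [-0.   -0.04  0.  ] w 0.0853 t 2.05
tcp [0.2299 0.3945 0.1932] toolx [ 0.246  0.969 -0.   ] y [ 0. -0. -1.] z [-0.969  0.246 -0.   ] yaw 75.79
turn [1.0000e-02 1.5978e+02 2.0000e-02] shift after [685.7   3.2 166.8] shift in cur [-585.9    3.3 -393.5] q [ 1.043  0.155 -0.103  1.313 -0.     1.291] F [ 0.2 -0.7  0.1] T [-0.   -0.04  0.  ] w 0.0853 t 2.05
```

```bash
python3 -m inch '0 -10.1 0 0 0 0 0; 0 -10.1 0 -40 0 -10 0; 0 0 0 -60 0 -14 0; 0 0 0 -60 0 -14 0; 0 0 0 -60 0 -14 0; 0 0 0 -60 0 -14 0; 0 0 0 -60 0 -14 0; 0 0 0 -60 0 -14 0; 0 0 0 -60 0 -14 0; 0 0 0 -60 0 -14 0; 0 0 0 -60 0 -14 0;0 0 0 -60 0 -14 0'
python3 - <<'E'
from st import *
from workcell import bot
o=bot.get_obs()
plan(o,[.4675,-.270,.12],np.radians(96))
E
```

```text
clock: 3.55
eef_pos: [0.4378, -0.2304, 0.1936]
tool_rot: [0.474, 0.525, -0.525, -0.474]
ft_force: [1.2, 0.8, 0.6]
grip_width: 0.0854
tcp [ 0.4378 -0.2304  0.1936] toolx [-0.102  0.995 -0.   ] y [ 0.001 -0.    -1.   ] z [-0.995 -0.102 -0.001] yaw 95.86
turn [ 0.05 -0.14 -0.01] shift after [-42.5  73.6 -25.4] shift in cur [-42.4  73.6 -25.4] q [-0.485  0.229 -0.009  1.331  0.    -0.587] F [1.2 0.8 0.6] T [ 0.04 -0.08 -0.04] w 0.0854 t 3.55
```

```bash
python3 -m inch '0 0 0 -42.5 0 -25.4 0; 0 0 0 0 50 0 0; 0 0 0 0 23.6 0 0;0 0 0 0 0 0 0'
python3 - <<'E'
from st import *
from workcell import bot
o=bot.get_obs()
plan(o,[.4675,-.270,.047],np.radians(96))
T=bot.camera("top");S=bot.camera("side")
cv2.imwrite("pics/s1.png",cv2.resize(S["color"][200:330,200:360],None,fx=4.5,fy=4.5,interpolation=cv2.INTER_CUBIC))
cv2.imwrite("pics/t1.png",cv2.resize(T["color"][190:290,320:450],None,fx=5,fy=5,interpolation=cv2.INTER_CUBIC))
E
```

```text
clock: 4.05
eef_pos: [0.4652, -0.267, 0.1175]
tool_rot: [-0.472, -0.525, 0.525, 0.476]
ft_force: [-0.5, -0.0, -0.6]
grip_width: 0.0853
tcp [ 0.4652 -0.267   0.1175] toolx [-0.102  0.995  0.003] y [-0.005  0.003 -1.   ] z [-0.995 -0.102  0.004] yaw 95.87
turn [-0.25 -0.13  0.19] shift after [-3.3 70.5 -2. ] shift in cur [-3.5 70.5 -2.3] q [-0.521  0.36  -0.031  1.185  0.    -0.624] F [-0.5 -0.  -0.6] T [ 0.03  0.03 -0.05] w 0.0853 t 4.05
```

View pics/s1.png

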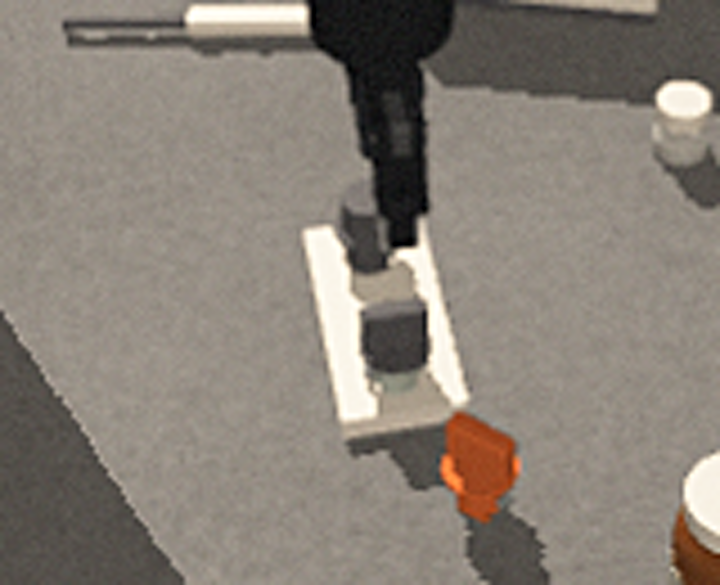

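View pics/t1.png

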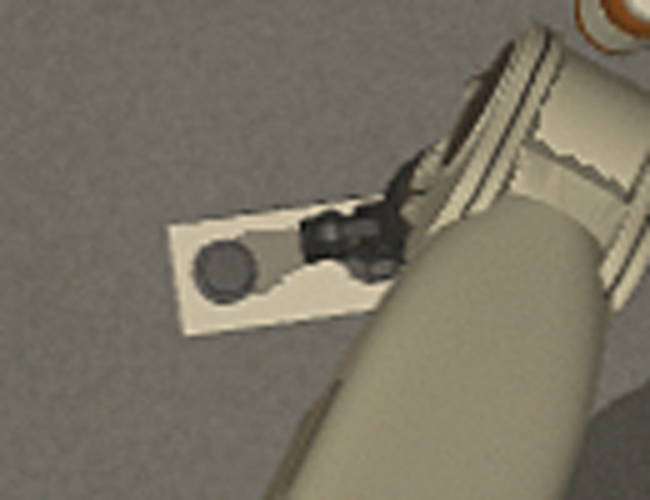

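Run:
```python
from st import *
import pickle
cs=pickle.load(open('cs0.pkl','rb'));S,T=cs["side"],cs["top"]
E=np.array(S["extrinsics"]);print("cam",-E[:3,:3].T@E[:3,3])
x=np.array([-.102,.995,0])
for n,p in dict(tcp=[.4652,-.267,.1175],f1=np.array([.4652,-.267,.13])+.05*x,f2=np.array([.4652,-.267,.13])-.05*x).items():
    print(n,proj(S,p),(proj(S,p)-[200,200])*4.5,(proj(T,p)-[320,190])*5)
```

```text
cam [ 0.45711063 -1.10960931  0.9784158 ]
tcp [[285.84872314 255.98874035]] [[386.31925414 251.94933157]] [[385.2494155  242.20841306]]
f1 [[282.93948831 239.04843426]] [[373.22769737 175.71795415]] [[310.36762775 249.39663822]]
f2 [[288.6279101  266.85827979]] [[398.82559545 300.86225904]] [[466.72542854 231.47001109]]
```

Run:
```python
from st import *
from workcell import bot
S=bot.camera("side")
im=S["color"][190:290,250:330].astype(np.float32)
cv2.imwrite("pics/s2.png",cv2.resize(np.clip((im/255)**.45*255,0,255).astype(np.uint8),None,fx=6,fy=6,interpolation=cv2.INTER_NEAREST))
print(bot.get_obs()["eef_pos"])
```

```text
[ 0.46792791 -0.26821259  0.12130397]
```

View pics/s2.png

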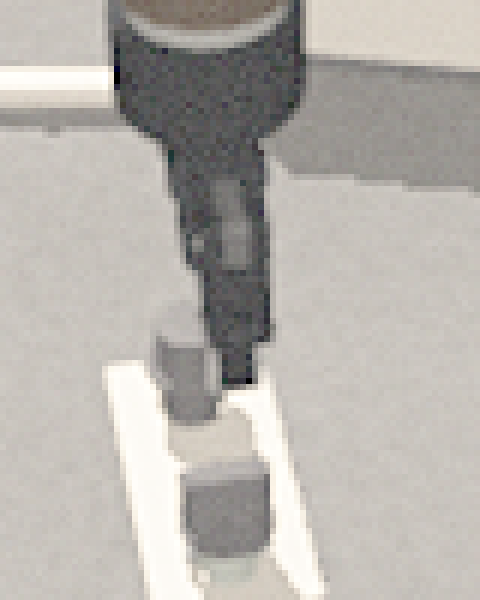

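Run:
```python
from st import *
import pickle
cs=pickle.load(open('cs0.pkl','rb'));S,T=cs["side"],cs["top"]
x=np.array([-.102,.995,0]);t=np.array([.4679,-.2682,0])
for n,off in dict(inner=-.0425,outer=-.057,body=-.04).items():
  for z in(.12,.134,.15,.16,.17,.194,.22):
    print(n,z,(proj(S,t+x*off+[0,0,z])-[250,190])*6)
```

```text
inner 0.12 [[236.43804505 466.3902024 ]]
inner 0.134 [[235.51109883 442.88125925]]
inner 0.15 [[234.4356075  415.55772592]]
inner 0.16 [[233.75453064 398.22822136]]
inner 0.17 [[233.06649813 380.70095282]]
inner 0.194 [[231.38626199 337.80969395]]
inner 0.22 [[229.51857993 289.98597747]]
outer 0.12 [[241.76136623 492.19749474]]
outer 0.134 [[240.86594996 468.67076117]]
outer 0.15 [[239.82685757 441.32131331]]
outer 0.16 [[239.16872897 423.97245611]]
outer 0.17 [[238.50379866 406.4233121 ]]
outer 0.194 [[236.87964022 363.46876221]]
outer 0.22 [[235.0737256 315.5581508]]
body 0.12 [[235.53048947 461.98914091]]
body 0.134 [[234.59825675 438.48368847]]
body 0.15 [[233.51666448 411.16510406]]
body 0.16 [[232.83174224 393.83923477]]
body 0.17 [[232.1398394  376.31603471]]
body 0.194 [[230.45021202 333.43639205]]
body 0.22 [[228.57219171 285.62840338]]
```

```bash
python3 -m inch '0 0 0 0 0 0 1; 0 0 0 0 0 0 1; 0 0 0 0 0 0 1;0 0 0 0 0 0 1;0 0 0 0 0 0 1;0 0 0 0 0 0 1'
python3 - <<'E'
from st import *
from workcell import bot
S=bot.camera("side")
im=S["color"][190:290,250:330].astype(np.float32)
cv2.imwrite("pics/s3.png",cv2.resize(np.clip((im/255)**.45*255,0,255).astype(np.uint8),None,fx=6,fy=6,interpolation=cv2.INTER_NEAREST))
p=bot.get_obs()["eef_pos"];print(p,(proj(S,p)-[250,190])*6)
E
```

```text
clock: 4.95
eef_pos: [0.4669, -0.2678, 0.1197]
tool_rot: [-0.474, -0.525, 0.525, 0.474]
ft_force: [0.1, 1.1, 0.3]
grip_width: -0.0004
[ 0.46693746 -0.26777999  0.11973344] [[219.10745881 393.30972457]]
```

View pics/s3.png

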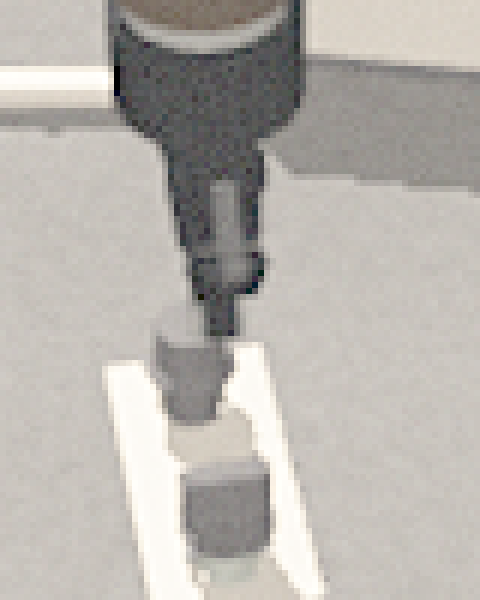

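Run:
```python
from st import *
import pickle
cs=pickle.load(open('cs0.pkl','rb'));S,T=cs["side"],cs["top"]
for c in(S,T): print(proj(c,[[0,0,0],[.1,.1,0],[.1,-.1,0],[-.1,-.1,0],[-.1,.1,0]]).round(1).tolist())
print("start tcp",[ (proj(c,[[.1978,.4592,.1934],[.1978,.4592,.21]])).round(1).tolist() for c in(S,T)])
a=S["color"][60:110,170:230];cv2.imwrite("pics/z_sg.png",cv2.resize(np.clip((a/255.)**.5*255,0,255).astype(np.uint8),None,fx=10,fy=10,interpolation=cv2.INTER_NEAREST))
b=T["color"][300:380,70:190];cv2.imwrite("pics/z_tg.png",cv2.resize(np.clip((b/255.)**.5*255,0,255).astype(np.uint8),None,fx=6,fy=6,interpolation=cv2.INTER_NEAREST))
```

```text
[[133.3, 229.1], [170.5, 206.9], [160.5, 250.3], [92.0, 253.9], [108.8, 210.0]]
[[314.0, 383.3], [283.5, 352.7], [343.9, 352.1], [344.8, 413.9], [283.7, 414.6]]
start tcp [[[203.1, 101.1], [202.4, 96.9]], [[158.7, 328.0], [157.0, 328.5]]]
```

View pics/z_sg.png

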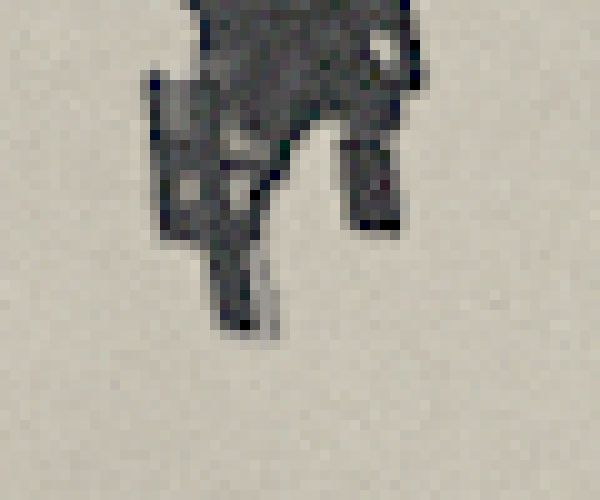

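View pics/z_tg.png

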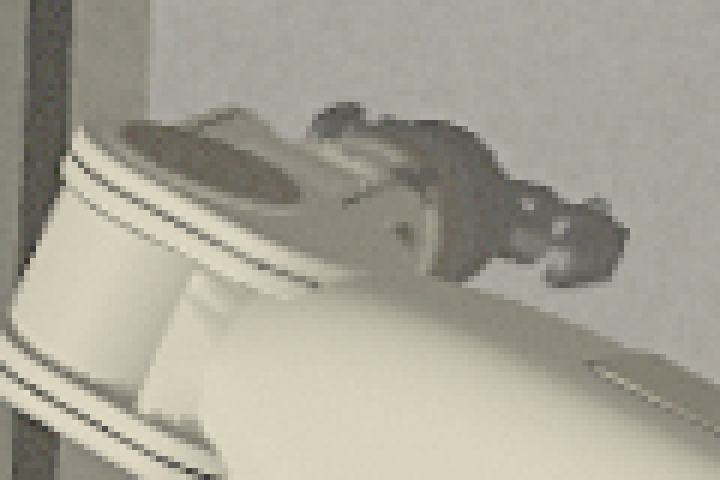

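```bash
python3 -m inch '0 0 0 -2.4 0 -0.6 0; 0 0 0 0 0 0 0; 0 0 0 0 0 0 0;0 0 0 0 0 0 0;0 0 0 0 20 0 0;0 0 0 0 20 0 0;0 0 0 0 20 0 0;0 0 0 0 10 0 0;0 0 0 0 2 0 0;0 0 0 0 0 0 0'
python3 - <<'E'
from st import *
from workcell import bot
S=bot.camera("side")
im=S["color"][200:300,250:330].astype(np.float32)
cv2.imwrite("pics/s4.png",cv2.resize(np.clip((im/255)**.45*255,0,255).astype(np.uint8),None,fx=6,fy=6,interpolation=cv2.INTER_NEAREST))
plan(bot.get_obs(),[.4675,-.270,.047],np.radians(96))
E
```

```text
clock: 6.25
eef_pos: [0.4682, -0.2704, 0.0483]
tool_rot: [0.474, 0.525, -0.525, -0.473]
ft_force: [0.8, -0.2, 0.5]
grip_width: 0.0853
tcp [ 0.4684 -0.2705  0.0486] toolx [-0.103  0.995 -0.001] y [ 0.001 -0.001 -1.   ] z [-0.995 -0.103 -0.001] yaw 95.89
turn [ 0.07 -0.11 -0.05] shift after [0.6 1.6 0.9] shift in cur [0.6 1.6 0.9] q [-0.524  0.424 -0.129  1.016  0.    -0.627] F [ 0.1 -0.5  0.6] T [ 0.03  0.03 -0.02] w 0.0855 t 6.3
```

View pics/s4.png

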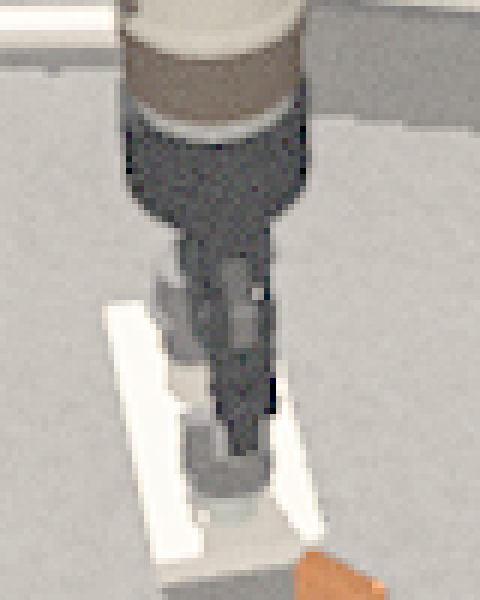

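```bash
python3 -m inch '0 0 0 0 0 0 1; 0 0 0 0 0 0 1; 0 0 0 0 0 0 1;0 0 0 0 0 0 1;0 0 0 0 0 0 1;0 0 0 0 0 0 1'
python3 - <<'E'
from st import *
from workcell import bot
S=bot.camera("side")
im=S["color"][200:300,250:330].astype(np.float32)
cv2.imwrite("pics/s5.png",cv2.resize(np.clip((im/255)**.45*255,0,255).astype(np.uint8),None,fx=6,fy=6,interpolation=cv2.INTER_NEAREST))
plan(bot.get_obs(),[.4675,-.270,.047],np.radians(96))
E
```

```text
clock: 7.05
eef_pos: [0.4678, -0.2701, 0.0478]
tool_rot: [-0.474, -0.525, 0.525, 0.474]
ft_force: [-0.5, -0.1, -0.3]
grip_width: -0.0001
tcp [ 0.4678 -0.2701  0.0478] toolx [-0.103  0.995  0.   ] y [-0.  0. -1.] z [-0.995 -0.103  0.   ] yaw 95.89
turn [-0.   -0.11  0.  ] shift after [0.2 0.8 0.3] shift in cur [0.2 0.8 0.3] q [-0.524  0.425 -0.13   1.016  0.    -0.626] F [-0.5 -1.  -0.3] T [-0.03  0.03 -0.01] w 0.0003 t 7.1
```

View pics/s5.png

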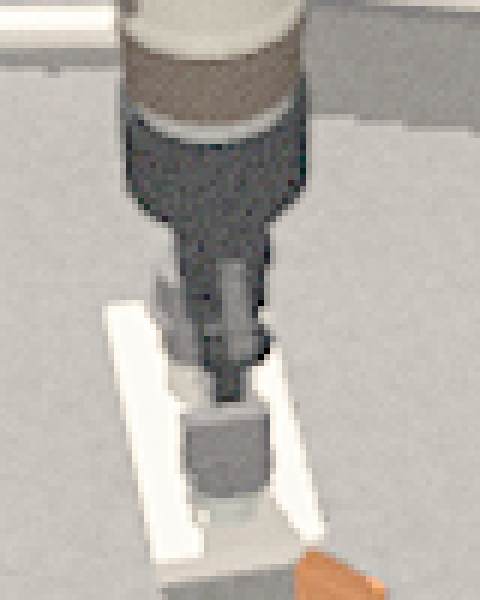

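Run:
```python
from st import *
import pickle
cs=pickle.load(open('cs0.pkl','rb'));S,T=cs["side"],cs["top"]
for z in(.07,.075,.08,.085,.09): print(z,[((proj(S,[.4678,-.2701-d,z])-[250,200])*6).round(0).tolist()[0] for d in(0,.007,.014)])
for z in(.145,.15,.155,.16): print(z,[((proj(S,[.4669,-.2678-d,z])-[250,190])*6).round(0).tolist()[0] for d in(0,.007,.014)])
print("bar",[((proj(S,[x,y,.073])-[250,200])*6).round(0).tolist()[0] for x,y in((.4478,-.278),(.4876,-.276))])
```

```text
0.07 [[225.0, 418.0], [226.0, 430.0], [226.0, 442.0]]
0.075 [[225.0, 410.0], [225.0, 422.0], [226.0, 434.0]]
0.08 [[224.0, 402.0], [225.0, 414.0], [226.0, 426.0]]
0.085 [[224.0, 394.0], [225.0, 406.0], [225.0, 418.0]]
0.09 [[223.0, 386.0], [224.0, 398.0], [225.0, 410.0]]
0.145 [[217.0, 351.0], [218.0, 363.0], [219.0, 375.0]]
0.15 [[217.0, 342.0], [217.0, 354.0], [218.0, 366.0]]
0.155 [[216.0, 334.0], [217.0, 346.0], [218.0, 357.0]]
0.16 [[216.0, 325.0], [217.0, 337.0], [217.0, 349.0]]
bar [[179.0, 429.0], [271.0, 420.0]]
```

```bash
python3 -m inch '0 0 0 0 0 0 0; 0 0 0 0 0 0 0; 0 0 0 0 0 0 0;0 0 0 0 0 0 0;0 0 0 0 0 0 0;0 0 0 0 10 0 0;0 0 0 0 10 0 0;0 0 0 0 10 0 0;0 0 0 0 2 0 0;0 0 0 0 0 0 0'
python3 - <<'E'
from st import *
from workcell import bot
S=bot.camera("side")
im=S["color"][200:300,250:330].astype(np.float32)
cv2.imwrite("pics/s6.png",cv2.resize(np.clip((im/255)**.45*255,0,255).astype(np.uint8),None,fx=6,fy=6,interpolation=cv2.INTER_NEAREST))
plan(bot.get_obs(),[.4675,-.270,.047],np.radians(96))
E
```

```text
clock: 8.35
eef_pos: [0.4677, -0.2701, 0.0155]
tool_rot: [-0.473, -0.525, 0.525, 0.474]
ft_force: [-0.8, 0.8, -0.3]
grip_width: 0.0853
tcp [ 0.4679 -0.2702  0.0158] toolx [-0.103  0.995 -0.   ] y [ 0. -0. -1.] z [-0.995 -0.103 -0.   ] yaw 95.89
turn [ 0.01 -0.11 -0.  ] shift after [  0.2 -31.2   0.4] shift in cur [  0.2 -31.2   0.4] q [-0.524  0.46  -0.169  0.941 -0.    -0.627] F [0.  0.4 0.1] T [-0.02  0.04  0.05] w 0.0854 t 8.4
```

View pics/s6.png

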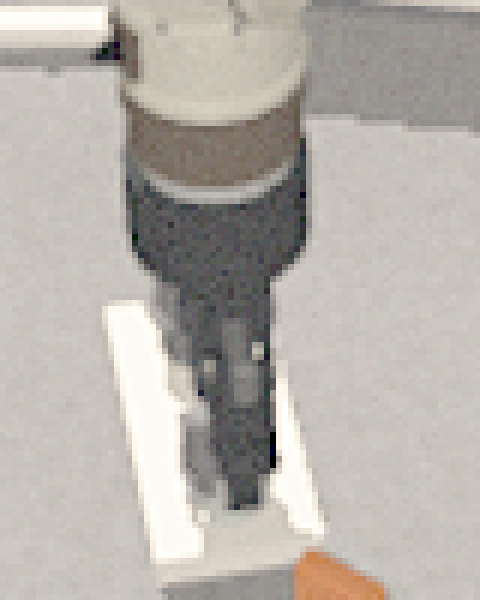

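```bash
python3 -m inch '0 0 0 0 0 0 1; 0 0 0 0 0 0 1; 0 0 0 0 0 0 1;0 0 0 0 0 0 1;0 0 0 0 0 0 1;0 0 0 0 0 0 1'
python3 - <<'E'
from st import *
from workcell import bot
S=bot.camera("side")
im=S["color"][200:300,250:330].astype(np.float32)
cv2.imwrite("pics/s7.png",cv2.resize(np.clip((im/255)**.45*255,0,255).astype(np.uint8),None,fx=6,fy=6,interpolation=cv2.INTER_NEAREST))
plan(bot.get_obs(),[.4675,-.270,.047],np.radians(96))
E
```

```text
clock: 9.15
eef_pos: [0.4678, -0.27, 0.016]
tool_rot: [0.474, 0.525, -0.525, -0.474]
ft_force: [-1.2, 1.1, 2.3]
grip_width: 0.0127
tcp [ 0.4678 -0.27    0.016 ] toolx [-0.103  0.995  0.   ] y [ 0.  0. -1.] z [-0.995 -0.103 -0.   ] yaw 95.9
turn [ 0.01 -0.1   0.01] shift after [  0.  -31.    0.3] shift in cur [  0.  -31.    0.3] q [-0.524  0.46  -0.169  0.941  0.    -0.627] F [-1.6  0.8  2.7] T [ 0.27  0.22 -0.02] w 0.0125 t 9.2
```

View pics/s7.png

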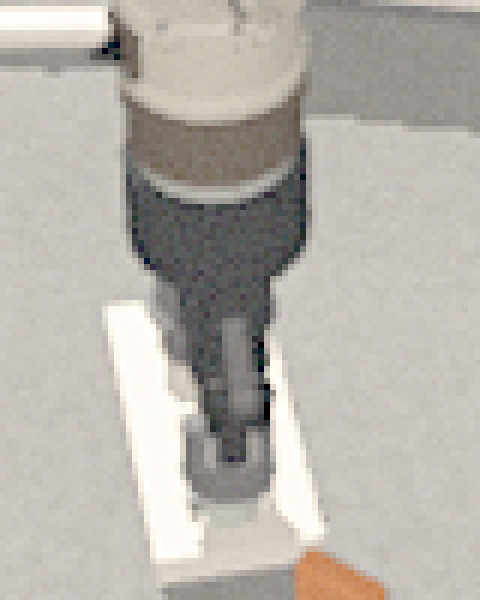

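```bash
python3 -m inch '0 0 0 0 -10 0 1; 0 0 0 0 -20 0 1; 0 0 0 0 -30 0 1;0 0 0 0 -40 0 1;0 0 0 0 -40 0 1;0 0 0 0 0 0 1'
python3 - <<'E'
from st import *
from workcell import bot
plan(bot.get_obs(),[.5995,.1985,.156],np.radians(77.1))
E
```

```text
clock: 9.95
eef_pos: [0.4703, -0.2717, 0.16]
tool_rot: [0.477, 0.526, -0.524, -0.471]
ft_force: [0.2, -0.4, -1.5]
grip_width: 0.0127
tcp [ 0.4703 -0.2717  0.16  ] toolx [-0.103  0.995 -0.005] y [ 0.007 -0.004 -1.   ] z [-0.995 -0.103 -0.007] yaw 95.89
turn [ 0.43 18.79 -0.23] shift after [487.2   4.  -20.9] shift in cur [ 454.5    2.9 -176.7] q [-0.524  0.335  0.046  1.273 -0.    -0.627] F [ 0.2 -0.4 -1.5] T [-0.04  0.   -0.05] w 0.0127 t 9.95
```

```bash
python3 -m inch '0 9.4 0 0 0 0 1; 0 9.4 0 0 0 0 1; 0 0 0 30 0 -1 1;0 0 0 50 0 -2 1;0 0 0 60 0 -3 1;0 0 0 60 0 -3 1;0 0 0 60 0 -3 1;0 0 0 60 0 -3 1;0 0 0 60 0 -3 1;0 0 0 50 0 -2 1;0 0 0 40 0 -1 1;0 0 0 17 0 0 1'; python3 -m inch '0 0 0 0 0 0 1; 0 0 0 0 0 0 1;0 0 0 0 0 0 1'
python3 - <<'E'
from st import *
from workcell import bot
T=bot.camera("top");S=bot.camera("side")
plan(bot.get_obs(),[.5995,.1985,.156],np.radians(77.1))
for n,c,(x,y,w,h) in(("s8",S,(270,80,100,90)),("t8",T,(200,150,100,100))):
  im=c["color"][y:y+h,x:x+w].astype(np.float32)
  cv2.imwrite(f"pics/{n}.png",cv2.resize(np.clip((im/255)**.5*255,0,255).astype(np.uint8),None,fx=6,fy=6,interpolation=cv2.INTER_NEAREST))
E
```

```text
clock: 11.45
eef_pos: [0.5965, 0.2019, 0.154]
tool_rot: [-0.552, -0.441, 0.442, 0.553]
ft_force: [0.1, -0.5, -2.1]
grip_width: 0.0124
clock: 11.82
eef_pos: [0.597, 0.1982, 0.156]
tool_rot: [0.554, 0.44, -0.44, -0.553]
ft_force: [0.7, 0.2, -0.8]
grip_width: 0.0127
tcp [0.5971 0.1986 0.1562] toolx [0.225 0.974 0.   ] y [ 0. -0. -1.] z [-0.974  0.225 -0.   ] yaw 76.99
turn [ 0.02 -0.11  0.  ] shift after [ 0.4  0.2 -2.3] shift in cur [ 0.4  0.2 -2.3] q [ 0.321  0.518  0.316  1.369 -0.     0.548] F [ 0.1 -0.6 -0.9] T [-0.01 -0.03  0.03] w 0.0122 t 11.93
```

View pics/s8.png

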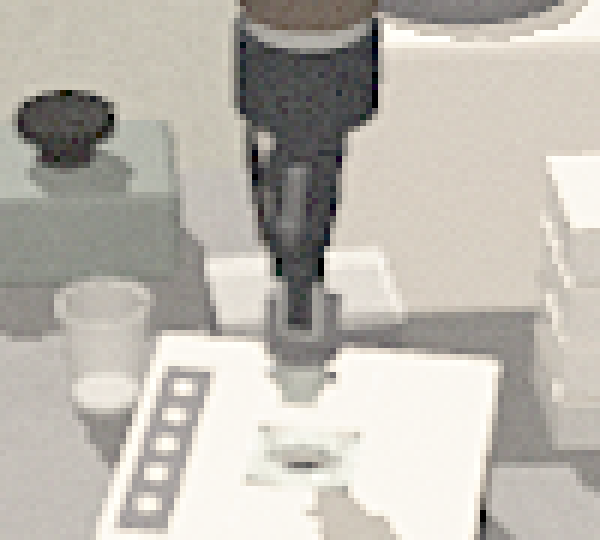

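View pics/t8.png

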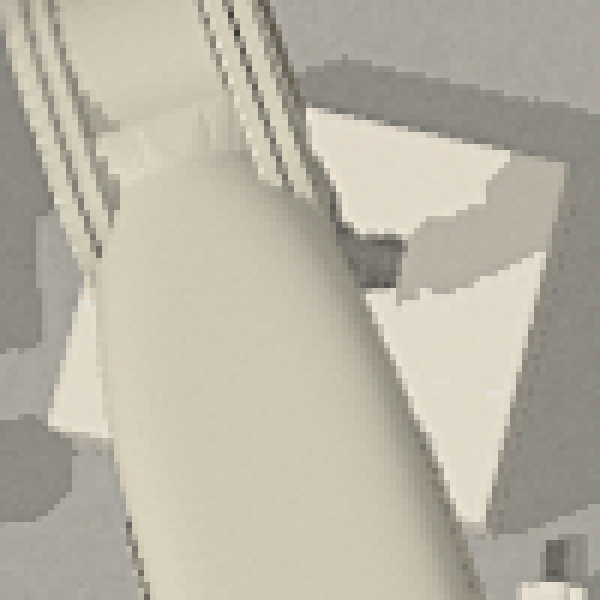

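Run:
```python
from st import *
from workcell import bot
import pickle
S=bot.camera("side")
pickle.dump(S,open('s8.pkl','wb'))
yaw=np.radians(77-90)
def model(x,y,zf,yaw):
    C,s=np.cos(yaw),np.sin(yaw)
    W=lambda a,b,z:[x+C*a-s*b,y+s*a+C*b,zf+z]
    P={}
    P["bar"]=[W(a*.02,b*.007,z) for z in(.036,.066) for a in(-1,1) for b in(-1,1)]
    th=np.linspace(0,2*np.pi,40)
    P["fl"]=[W(.022*np.cos(t),.022*np.sin(t),z) for z in(.032,.036) for t in th]
    P["body"]=[W(.014*np.cos(t),.014*np.sin(t),z) for z in(0,.032) for t in th]
    P["lug"]=[W(a*.02,b*.0035,z) for z in(.012,.018) for a in(-1,1) for b in(-1,1)]
    return P
x0,y0,w,h,f=300,115,45,60,10
im=S["color"][y0:y0+h,x0:x0+w].astype(np.float32)
b=cv2.resize(np.clip((im/255)**.5*255,0,255).astype(np.uint8),None,fx=f,fy=f,interpolation=cv2.INTER_NEAREST)
a=b.copy()
for k,P in model(.5971,.1986,.1472,yaw).items():
    hull=cv2.convexHull(((proj(S,P)-[x0,y0]+.5)*f).astype(np.float32)).round().astype(int)
    cv2.polylines(a,[hull],True,(0,0,255),1)
# port
for r in(.01575,):
    th=np.linspace(0,2*np.pi,60)
    P=np.array([[.5995+r*np.cos(t),.1985+r*np.sin(t),.105] for t in th]);cv2.polylines(a,[((proj(S,P)-[x0,y0]+.5)*f).round().astype(int)],True,(255,0,0),1)
    C,s=np.cos(-.224),np.sin(-.224)
    P=np.array([[.5995+C*p-s*q,.1985+s*p+C*q,.105] for p,q in((.0215,.006),(.0215,-.006),(-.0215,-.006),(-.0215,.006))]);cv2.polylines(a,[((proj(S,P)-[x0,y0]+.5)*f).round().astype(int)],True,(255,0,0),1)
cv2.imwrite("pics/ov8.png",np.hstack([b,a])[:600,:800] if b.shape[1]*2<=800 else cv2.resize(np.hstack([b,a]),None,fx=.88,fy=.88))
```

```text
(no output)
```

View pics/ov8.png

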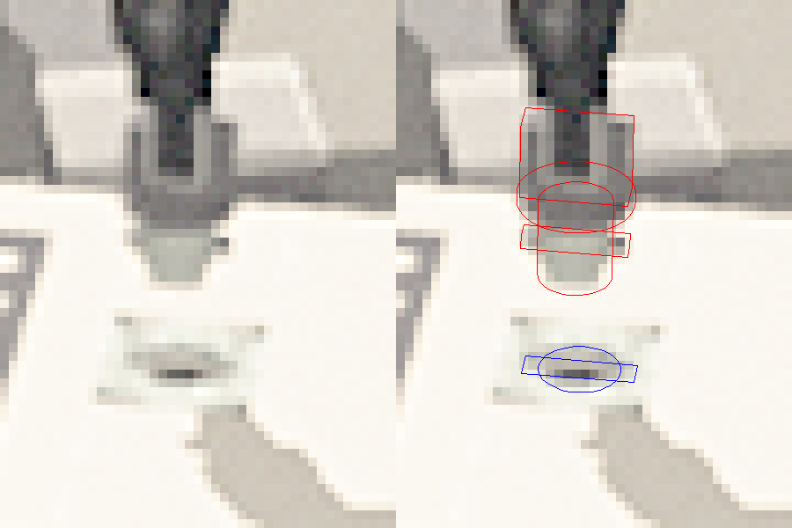

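Run:
```python
from st import *
import pickle
cs=pickle.load(open('cs0.pkl','rb'));S,T=cs["side"],cs["top"]
def rect(c,uv,hx,hy,z,p0):
    sg=np.array([[1,1],[1,-1],[-1,-1],[-1,1]])
    def f(p):
        C,s=np.cos(p[2]),np.sin(p[2]);P=[[p[0]+C*a*hx-s*b*hy,p[1]+s*a*hx+C*b*hy,z] for a,b in sg]
        return (proj(c,P)-uv).ravel()
    r=least_squares(f,p0);return r.x,r.fun.round(1)
print(rect(T,np.array([[170,73],[598,163],[518,525],[78,428]])/6+[194.5,149.5],.1,.12,.105,[.6,.2,-.22]))
# side: corner order in world: (+x,+y)=TR,( +x,-y)=BR,(-x,-y)=BL,(-x,+y)=TL
print(rect(S,np.array([[516,151],[487,352],[176,323],[237,128]])/5+[249.6,109.6],.1,.12,.105,[.6,.2,-.22]))
for z in(.105,.107,.108): print(z,"side plate",onz(S,(320.26,155.75),z),"side spot",onz(S,(320.1,156.6),z),"top plate",onz(T,(251.05,198.65),z))
for z in(.105,.1052): print("bore top",onz(T,(279/13+229.5,249/13+179.5),z))
g=cv2.cvtColor(T["color"],cv2.COLOR_BGR2GRAY)
print(g[190:210,243:263])
gs=cv2.cvtColor(S["color"],cv2.COLOR_BGR2GRAY)
print(gs[150:163,308:334])
```

```text
(array([ 0.59904473,  0.19810488, -0.22204785]), array([-0. ,  0. , -0. ,  0.2, -0.3, -0.2,  0.4,  0. ]))
(array([ 0.6002289,  0.200409 , -0.2270697]), array([ 0.1,  0. ,  0.2, -0.2, -0.4,  0. ,  0. ,  0.2]))
0.105 side plate [0.59968325 0.2025446  0.105     ] side spot [0.59864444 0.19747488 0.105     ] top plate [0.59926219 0.19857457 0.105     ]
0.107 side plate [0.59935678 0.19953995 0.107     ] side spot [0.59832034 0.19448184 0.107     ] top plate [0.59891583 0.1983306  0.107     ]
0.108 side plate [0.59919355 0.19803762 0.108     ] side spot [0.5981583  0.19298532 0.108     ] top plate [0.59874265 0.19820861 0.108     ]
bore top [0.59925198 0.19886103 0.105     ]
bore top [0.59921735 0.19883659 0.1052    ]
[[200  94  97 184 174 175 174 167 178 172 172 182 177 191 182 205 192 193
  194 193]
 [169  72  77 134 154 123 172 173 175 176 174 174 179 173 170 172 179 191
  183 201]
 [161  74 170 171 166 120 175 174 130 133 165 165 185 170 174 172 173 141
   80 130]
 [105 138 177 176 175 165 182 178  70  77  96 114 181 168 123 160 176 142
   92 167]
 [142 170 170 174 180 174 116 107  53
[... 2041 characters left out ...]
38 126 139
  163 212 232 242 242 240 241 239]
 [242 241 242 233 227 218 218 221 195 126  71  44  31  32  60 109 146 162
  180 220 224 234 241 241 241 239]
 [242 243 239 224 223 218 225 233 220 193 158 145 144 138 174 190 193 192
  215 229 228 239 242 239 239 240]
 [242 244 225 156 174 202 206 215 231 234 234 231 223 227 253 247 237 212
  221 231 235 240 241 241 241 240]
 [241 245 226 181 187 180 190 196 214 225 229 228 229 222 229 221 208 208
  203 194 225 240 241 240 241 241]
 [242 242 245 248 244 239 240 232 226 235 235 236 234 228 224 209 196 184
  178 136 216 243 242 242 240 241]
 [241 240 242 243 244 243 243 244 243 244 243 243 242 242 245 239 236 238
  233 226 242 245 242 241 240 242]]
```

```bash
cat > fit.py <<'E'
from st import *
from scipy.optimize import minimize
def W(x,y,yaw,a,b,z):
    C,s=np.cos(yaw),np.sin(yaw);return [x+C*a-s*b,y+s*a+C*b,z]
th=np.linspace(0,2*np.pi,48)
def parts(x,y,zf,yaw):
    body=[W(x,y,yaw,.014*np.cos(t),.014*np.sin(t),zf+z) for z in(0,.032) for t in th]
    lug=[W(x,y,yaw,a*.02,b*.0035,zf+z) for z in(.012,.018) for a in(-1,1) for b in(-1,1)]
    fl=[W(x,y,yaw,.022*np.cos(t),.022*np.sin(t),zf+z) for z in(.032,.036) for t in th]
    bar=[W(x,y,yaw,a*.02,b*.007,zf+z) for z in(.036,.066) for a in(-1,1) for b in(-1,1)]
    return [lug,body,fl,bar]
def render(c,p,box,SS=10):
    x0,y0,w,h=box
    lab=np.zeros((h*SS,w*SS),np.uint8)
    for i,P in enumerate(parts(*p)):
        u=(proj(c,P)-[x0,y0]+.5)*SS
        cv2.fillConvexPoly(lab,cv2.convexHull(u.astype(np.float32)).round().astype(np.int32),i+1)
    return [cv2.resize((lab==i).astype(np.float32),(w,h),interpolation=cv2.INTER_AREA) for i in range(5)]
def fit(c,box,zf,yaw,x0,mask=None,freez=False):
    xx,yy,w,h=box
    g=cv2.cvtColor(c["color"],cv2.COLOR_BGR2GRAY)[yy:yy+h,xx:xx+w].astype(float).ravel()
    def f(p):
        q=(p[0],p[1],p[2] if freez else zf,yaw)
        A=np.array([r.ravel() for r in render(c,q,box)]).T
        A=A[:,A.sum(0)>0]
        k=np.linalg.lstsq(A,g,rcond=None)[0]; return ((A@k-g)**2).mean()
    s=np.array(list(x0)+([zf] if freez else []));n=len(s)
    sim=[s]+[s+.006*np.eye(n)[i] for i in range(n)]
    r=minimize(f,s,method="Nelder-Mead",options=dict(initial_simplex=sim,xatol=5e-5,fatol=.01,maxiter=300))
    return r.x,r.fun
E
python3 - <<'E'
from fit import *
import pickle
S=pickle.load(open('s8.pkl','rb'))
yaw=np.radians(-13)
for box in((306,138,28,13),(306,139,28,12),(308,140,24,11)):
    for st in((.597,.1986),(.600,.202),(.595,.195)):
        print(box,fit(S,box,.1472,yaw,st))
    print("freez",fit(S,box,.1472,yaw,(.597,.2),freez=True))
E
```

```text
(306, 138, 28, 13) (array([0.59712542, 0.20269914]), np.float64(310.3367614465383))
(306, 138, 28, 13) (array([0.59747947, 0.20279794]), np.float64(314.95764178413214))
(306, 138, 28, 13) (array([0.59716649, 0.20297693]), np.float64(311.1589912658518))
freez (array([0.59728897, 0.20418752, 0.14604184]), np.float64(313.8739291421548))
(306, 139, 28, 12) (array([0.59717849, 0.20313458]), np.float64(287.90718092643374))
(306, 139, 28, 12) (array([0.59707065, 0.20267583]), np.float64(289.4196497373459))
(306, 139, 28, 12) (array([0.59680681, 0.20270056]), np.float64(284.90146023459874))
freez (array([0.59741013, 0.20543054, 0.14539291]), np.float64(283.8035433235603))
(308, 140, 24, 11) (array([0.59653125, 0.20445937]), np.float64(336.65944814411154))
(308, 140, 24, 11) (array([0.59661238, 0.20425232]), np.float64(329.8083837229244))
(308, 140, 24, 11) (array([0.59655917, 0.20361668]), np.float64(330.9130312506873))
freez (array([0.5974778 , 0.21163298, 0.1421472 ]), np.float64(325.0063891545855))
```

```bash
python3 -m inch '0 0 0 0 5 -2.5 1; 0 0 0 0 10 0 1; 0 0 0 0 10 0 1;0 0 0 0 8 0 1;0 0 0 0 2 0 1;0 0 0 0 0 0 1;0 0 0 0 0 0 1'
python3 - <<'E'
from fit import *
from workcell import bot
import pickle
S=bot.camera("side");pickle.dump(S,open('s9.pkl','wb'))
o=bot.get_obs();plan(o,[.5995,.198,.121],np.radians(77.1))
x0,y0,w,h,f=300,125,45,50,10
im=S["color"][y0:y0+h,x0:x0+w].astype(np.float32)
b=cv2.resize(np.clip((im/255)**.5*255,0,255).astype(np.uint8),None,fx=f,fy=f,interpolation=cv2.INTER_NEAREST)
a=b.copy()
x,y,z=o["eef_pos"]
for P in parts(x,y,z-.009,np.radians(-13)):
    cv2.polylines(a,[cv2.convexHull(((proj(S,P)-[x0,y0]+.5)*f).astype(np.float32)).round().astype(int)],True,(0,0,255),1)
cv2.imwrite("pics/ov9.png",cv2.resize(np.hstack([b,a]),None,fx=.88,fy=.88))
E
```

```text
clock: 12.85
eef_pos: [0.5998, 0.1995, 0.1213]
tool_rot: [0.553, 0.441, -0.44, -0.553]
ft_force: [-0.1, -0.2, -1.0]
grip_width: 0.0129
tcp [0.5998 0.1994 0.1213] toolx [0.223 0.975 0.001] y [ 0.001  0.    -1.   ] z [-0.975  0.223 -0.001] yaw 77.09
turn [ 0.05 -0.01  0.03] shift after [-1.5  0.3  0. ] shift in cur [-1.5  0.3  0. ] q [ 0.321  0.539  0.26   1.291 -0.     0.546] F [ 0.4  0.9 -1.1] T [0.01 0.02 0.05] w 0.0127 t 12.9
```

View pics/ov9.png

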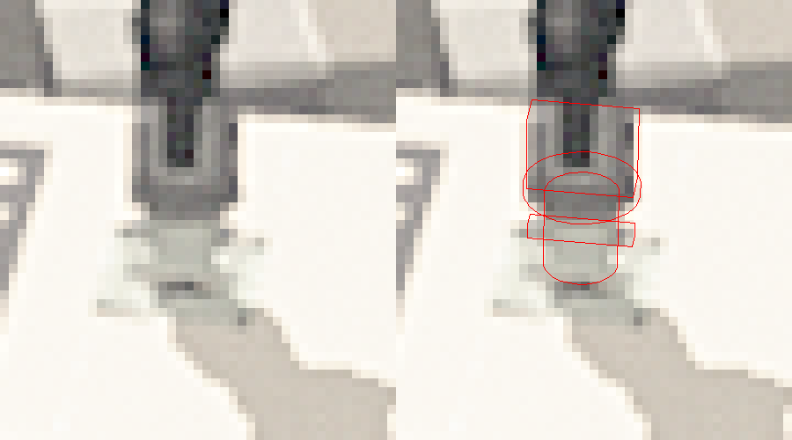

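Run:
```python
from fit import *
import pickle
S=pickle.load(open('s9.pkl','rb'));S0=pickle.load(open('cs0.pkl','rb'))["side"]
print(cv2.cvtColor(S["color"],cv2.COLOR_BGR2GRAY)[148:163,312:330])
print(cv2.cvtColor(S0["color"],cv2.COLOR_BGR2GRAY)[152:161,312:330])
for v in(158,158.3,158.6): print("bore front edge->Y",v,onz(S0,(320,v),.105)[1]+.01575)
for v in(156,156.5,157): print("foot front->y",v,onz(S0,(320,v),.1123)[1]+.014)
yaw=np.radians(-13)
```

```text
[[244 250 240 192 109  46  65  64  56  58  58  61  51  84 167 244 249 243]
 [247 251 252 243 162  76  74  72  65  70  71  70  76 170 249 252 244 241]
 [240 228 190 159 135 118 112 109 113 114 121 107 113 177 215 245 249 245]
 [239 175 109 129 110 111 136 145 149 148 147 136 108  87 137 226 238 228]
 [242 228 195 196 161 126 127 139 139 145 138 129  99 105 175 206 194 152]
 [238 231 208 201 208 160 128 140 139 139 139 126 162 197 208 202 202 189]
 [240 232 211 192 201 164 139 138 140 140 139 122 201 244 211 208 228 235]
 [231 226 177 146 149 152 153 158 150 150 148 128 145 202 206 223 234 236]
 [228 224 186 166 155 142 136 135 128 123 142 138 133 149 164 212 232 243]
 [229 222 221 223 200 132  85  59  55  39  78 111 133 140 177 223 229 236]
 [229 220 226 237 230 173  99  95 110 101  88  92 117 126 183 231 240 245]
 [179 202 205 221 237 184 129 143 154 152 147 142 140 139 132 180 220 229]
 [184 185 193 202 222 209 192 160 132 136 139 136 139 134 131 102 123 144]
 [245 240 240 231 231 242 253 205 139 144 150 142 141 147 130  80 130 157]
 [245 244 245 244 244 246 250 216 153 163 159 161 
[... 249 characters left out ...]
]
 [231 222 172 139 151 146 139 146 159 156 145 124 143 195 198 218 232 234]
 [226 220 184 163 151 140 136 136 137 134 138 138 126 139 163 212 232 242]
 [227 218 218 221 195 126  71  44  31  32  60 109 146 162 180 220 224 234]
 [223 218 225 233 220 193 158 145 144 138 174 190 193 192 215 229 228 239]
 [174 202 206 215 231 234 234 231 223 227 253 247 237 212 221 231 235 240]
 [187 180 190 196 214 225 229 228 229 222 229 221 208 208 203 194 225 240]]
bore front edge->Y 158 0.20488907359653835
bore front edge->Y 158.3 0.20310641680092917
bore front edge->Y 158.6 0.2013269709292272
foot front->y 156 0.20415122908445582
foot front->y 156.5 0.20117100918310205
foot front->y 157 0.19819978367621327
```

```bash
python3 -m inch '0 0 0 -0.9 2 0.3 1; 0 0 0 0 2 0 1; 0 0 0 0 2 0 1;0 0 0 0 2 0 1;0 0 0 0 2 0 1;0 0 0 0 0 0 1'
python3 - <<'E'
from st import *
from workcell import bot
o=bot.get_obs();plan(o,[.599,.198,.111],np.radians(77.1))
E
```

```text
clock: 13.65
eef_pos: [0.599, 0.1986, 0.1106]
tool_rot: [-0.553, -0.441, 0.441, 0.553]
ft_force: [0.2, 1.4, -1.2]
grip_width: 0.0124
tcp [0.599  0.1986 0.1106] toolx [0.223 0.975 0.   ] y [-0.  0. -1.] z [-0.975  0.223  0.   ] yaw 77.1
turn [-0.01 -0.    0.01] shift after [-0.6 -0.4 -0.2] shift in cur [-0.6 -0.4 -0.2] q [0.32  0.544 0.24  1.267 0.    0.545] F [ 0.2  1.4 -1.2] T [0.15 0.   0.03] w 0.0124 t 13.65
```

```bash
python3 -m inch '0 0 0 0 2 0 1; 0 0 0 0 2 0 1; 0 0 0 0 2 0 1;0 0 0 0 0 0 1'
python3 - <<'E'
from st import *
from workcell import bot
o=bot.get_obs();plan(o,[.599,.198,.111],np.radians(77.1))
S=bot.camera("side")
im=S["color"][125:175,300:345].astype(np.float32)
cv2.imwrite("pics/s10.png",cv2.resize(np.clip((im/255)**.5*255,0,255).astype(np.uint8),None,fx=10,fy=10,interpolation=cv2.INTER_NEAREST))
E
```

```text
clock: 14.15
eef_pos: [0.5993, 0.1988, 0.1069]
tool_rot: [0.553, 0.441, -0.44, -0.553]
ft_force: [-2.6, -0.4, 8.0]
grip_width: 0.0127
tcp [0.5993 0.1988 0.1069] toolx [0.223 0.975 0.001] y [ 0.002  0.001 -1.   ] z [-0.975  0.223 -0.002] yaw 77.1
turn [ 0.1  -0.    0.08] shift after [-0.9 -4.1  0.1] shift in cur [-0.9 -4.1  0.1] q [0.32  0.545 0.232 1.256 0.    0.545] F [-2.6 -0.4  8. ] T [-0.04  0.67 -0.02] w 0.0127 t 14.15
```

View pics/s10.png

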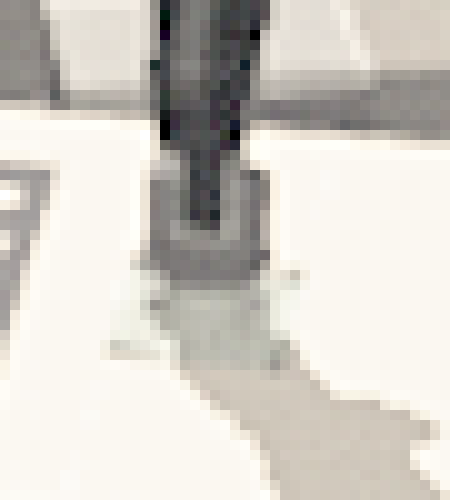

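```bash
cat > ob.py <<'E'
from workcell import bot
import numpy as np
o=bot.get_obs();print("t",round(o["clock"],2),"p",(o["eef_pos"]*1e3).round(1),"F",np.round(o["ft_force"],1),"T",np.round(o["ft_torque"],2),"w",round(o["grip_width"]*1e3,1))
E
python3 -m inch '0 0 0 0 -3 0 1; 0 0 0 0 0 0 1';python3 ob.py; python3 -m inch '0 0 0 0 0 2.5 1; 0 0 0 0 0 0 1';python3 ob.py;  python3 -m inch '0 0 0 0 0 -5 1; 0 0 0 0 0 0 1';python3 ob.py; python3 -m inch '0 0 0 2.5 0 2.5 1; 0 0 0 0 0 0 1';python3 ob.py; python3 -m inch '0 0 0 -5 0 0 1; 0 0 0 0 0 0 1';python3 ob.py; python3 -m inch '0 0 0 2.5 0 0 1; 0 0 0 0 0 0 1';python3 ob.py
```

```text
clock: 14.45
eef_pos: [0.5991, 0.1986, 0.1078]
tool_rot: [-0.553, -0.441, 0.441, 0.553]
ft_force: [-0.1, 1.4, -0.7]
grip_width: 0.0129
t 14.45 p [599.1 198.6 107.8] F [-0.1  1.4 -0.7] T [ 0.24 -0.03  0.06] w 12.9
clock: 14.7
eef_pos: [0.5977, 0.1992, 0.1079]
tool_rot: [0.554, 0.441, -0.44, -0.553]
ft_force: [3.7, 0.9, -1.2]
grip_width: 0.0127
t 14.7 p [597.7 199.2 107.9] F [ 3.7  0.9 -1.2] T [ 0.24 -1.01 -0.04] w 12.7
clock: 14.95
eef_pos: [0.6001, 0.1986, 0.1072]
tool_rot: [-0.552, -0.44, 0.441, 0.554]
ft_force: [-1.9, 4.6, -0.6]
grip_width: 0.0129
t 14.95 p [600.1 198.6 107.2] F [-1.9  4.6 -0.6] T [ 0.71  0.64 -0.04] w 12.9
clock: 15.2
eef_pos: [0.5995, 0.2006, 0.1076]
tool_rot: [0.553, 0.44, -0.441, -0.553]
ft_force: [0.0, 0.2, -0.1]
grip_width: 0.0127
t 15.2 p [599.5 200.6 107.6] F [ 0.   0.2 -0.1] T [0.05 0.01 0.03] w 12.7
clock: 15.45
eef_pos: [0.5989, 0.1978, 0.108]
tool_rot: [-0.552, -0.442, 0.44, 0.554]
ft_force: [1.3, 5.9, -2.7]
grip_width: 0.0128
t 15.45 p [598.9 197.8 108. ] F [ 1.3  5.9 -2.7] T [ 1.39 -0.19 -0.02] w 12.8
clock: 15.7
eef_pos: [0.599, 0.1984, 0.1078]
tool_rot: [0.553, 0.441, -0.441, -0.553]
ft_force: [-0.1, 2.0, -1.0]
grip_width: 0.0125
t 15.7 p [599.  198.4 107.8] F [-0.1  2.  -1. ] T [ 0.49 -0.03 -0.03] w 12.5
```

```bash
python3 -m inch '0 0 0 1.6 0 0.4 1; 0 0 0 0 0 0 1';python3 ob.py; python3 -m inch '0 0 0 0 2 0 1; 0 0 0 0 1 0 1;0 0 0 0 1 0 1;0 0 0 0 0 0 1';python3 ob.py
```

```text
clock: 15.95
eef_pos: [0.5989, 0.1996, 0.1078]
tool_rot: [0.553, 0.44, -0.441, -0.553]
ft_force: [-0.9, -0.3, -0.6]
grip_width: 0.0126
t 15.95 p [598.9 199.6 107.8] F [-0.9 -0.3 -0.6] T [-0.01  0.04  0.01] w 12.6
clock: 16.45
eef_pos: [0.599, 0.2002, 0.1036]
tool_rot: [-0.553, -0.441, 0.441, 0.553]
ft_force: [1.1, 0.2, -0.6]
grip_width: 0.0126
t 16.45 p [599.  200.2 103.6] F [ 1.1  0.2 -0.6] T [ 0.24 -0.16  0.03] w 12.6
```

```bash
python3 -m inch '0 0 0 0 1 0 1; 0 0 0 0 1 0 1;0 0 0 0 1 0 1;0 0 0 0 0 0 1';python3 ob.py; python3 -m inch '0 0 0 0 1 0 1; 0 0 0 0 1 0 1;0 0 0 0 1 0 1;0 0 0 0 0 0 1';python3 ob.py
```

```text
clock: 16.95
eef_pos: [0.599, 0.2003, 0.1007]
tool_rot: [-0.553, -0.441, 0.441, 0.553]
ft_force: [0.8, 3.0, -1.1]
grip_width: 0.0123
t 16.95 p [599.  200.3 100.7] F [ 0.8  3.  -1.1] T [ 0.38 -0.16 -0.  ] w 12.3
clock: 17.45
eef_pos: [0.5991, 0.2003, 0.0981]
tool_rot: [-0.553, -0.441, 0.44, 0.553]
ft_force: [-0.1, 2.1, 1.0]
grip_width: 0.0124
t 17.45 p [599.1 200.3  98.1] F [-0.1  2.1  1. ] T [ 0.44 -0.01 -0.02] w 12.4
```

```bash
python3 -m inch '0 0 0 0.6 1 0 1; 0 0 0 0 1 0 1;0 0 0 0 1 0 1;0 0 0 0 0 0 1';python3 ob.py; python3 -m inch '0 0 0 0 1 0 1; 0 0 0 0 1 0 1;0 0 0 0 0 0 1';python3 ob.py
```

```text
clock: 17.95
eef_pos: [0.5991, 0.2005, 0.0948]
tool_rot: [0.553, 0.44, -0.441, -0.553]
ft_force: [-0.2, -0.2, 2.1]
grip_width: 0.0127
t 17.95 p [599.1 200.5  94.8] F [-0.2 -0.2  2.1] T [-0.06  0.1   0.02] w 12.7
clock: 18.32
eef_pos: [0.5991, 0.2005, 0.0927]
tool_rot: [0.553, 0.44, -0.441, -0.553]
ft_force: [-1.8, -0.4, 2.3]
grip_width: 0.0127
t 18.32 p [599.1 200.5  92.7] F [-1.8 -0.4  2.3] T [-0.21  0.08  0.04] w 12.7
```

```bash
python3 -m inch '0 0 0 0 1 0 1; 0 0 0 0 1 0 1;0 0 0 0 1 0 1;0 0 0 0 1 0 1;0 0 0 0 0 0 1';python3 ob.py; python3 -m inch '0 0 0 0 1 0 1; 0 0 0 0 1 0 1;0 0 0 0 1 0 1;0 0 0 0 0 0 1';python3 ob.py
```

```text
clock: 18.95
eef_pos: [0.5991, 0.2006, 0.0887]
tool_rot: [0.553, 0.441, -0.441, -0.553]
ft_force: [-1.0, -1.2, 2.6]
grip_width: 0.0129
t 18.95 p [599.1 200.6  88.7] F [-1.  -1.2  2.6] T [-0.43  0.17  0.01] w 12.9
clock: 19.45
eef_pos: [0.5991, 0.2006, 0.0857]
tool_rot: [0.553, 0.441, -0.441, -0.553]
ft_force: [-0.3, -1.9, 4.0]
grip_width: 0.0127
t 19.45 p [599.1 200.6  85.7] F [-0.3 -1.9  4. ] T [-0.5   0.12 -0.02] w 12.7
```

```bash
python3 -m inch '0 0 0 -0.4 1 0 1; 0 0 0 0 1 0 1;0 0 0 0 0 0 1';python3 ob.py; python3 -m inch '0 0 0 0 1 0 1; 0 0 0 0 0 0 1';python3 ob.py
```

```text
clock: 19.82
eef_pos: [0.5991, 0.2006, 0.084]
tool_rot: [-0.553, -0.441, 0.44, 0.553]
ft_force: [-1.1, -0.7, 3.9]
grip_width: 0.0128
t 19.82 p [599.1 200.6  84. ] F [-1.1 -0.7  3.9] T [-0.28  0.16 -0.01] w 12.8
clock: 20.08
eef_pos: [0.5992, 0.2006, 0.0839]
tool_rot: [0.553, 0.441, -0.44, -0.553]
ft_force: [-1.6, -1.0, 7.9]
grip_width: 0.0125
t 20.07 p [599.2 200.6  83.9] F [-1.6 -1.   7.9] T [-0.48  0.47 -0.01] w 12.5
```

```bash
python3 -m inch '0 7 0 0 0 0 1; 0 7 0 0 0 0 1;0 7 0 0 0 0 1;0 0 0 0 0 0 1';python3 ob.py
```

```text
clock: 20.58
eef_pos: [0.5997, 0.2017, 0.084]
tool_rot: [-0.624, -0.334, 0.332, 0.624]
ft_force: [-0.7, 0.4, 7.9]
grip_width: 0.0126
t 20.57 p [599.7 201.7  84. ] F [-0.7  0.4  7.9] T [0.12 0.3  0.08] w 12.6
```

```bash
python3 -m inch '0 7 0 0 0 0 1; 0 7 0 0 0 0 1;0 7 0 0 0 0 1;0 0 0 0 0 0 1';python3 ob.py;python3 -m inch '0 6 0 0 0 0 1; 0 6 0 0 0 0 1;0 6 0 0 0 0 1;0 0 0 0 0 0 1';python3 ob.py
```

```text
clock: 21.08
eef_pos: [0.5994, 0.2017, 0.0839]
tool_rot: [-0.673, -0.214, 0.213, 0.675]
ft_force: [-0.6, 1.0, 8.0]
grip_width: 0.0128
t 21.07 p [599.4 201.7  83.9] F [-0.6  1.   8. ] T [0.1  0.39 0.1 ] w 12.8
clock: 21.58
eef_pos: [0.5993, 0.2018, 0.0839]
tool_rot: [-0.698, -0.106, 0.105, 0.7]
ft_force: [-1.5, 1.3, 7.1]
grip_width: 0.0124
t 21.57 p [599.3 201.8  83.9] F [-1.5  1.3  7.1] T [0.19 0.45 0.16] w 12.4
```

```bash
python3 -m inch '0 6 0 0 0 0 1; 0 6 0 0 0 0 1;0 5 0 0 0 0 1;0 0 0 0 0 0 1';python3 ob.py;python3 -m inch '0 4 0 0 0 0 1; 0 4 0 0 0 0 1;0 0 0 0 0 0 1;0 0 0 0 0 0 1';python3 ob.py
python3 - <<'E'
from st import *
from workcell import bot
plan(bot.get_obs(),[.5992,.2005,.084],np.radians(77-86))
E
```

```text
clock: 22.08
eef_pos: [0.5992, 0.202, 0.0839]
tool_rot: [-0.706, -0.001, 0.001, 0.708]
ft_force: [-2.1, 1.5, 8.5]
grip_width: 0.0121
t 22.07 p [599.2 202.   83.9] F [-2.1  1.5  8.5] T [0.3  0.57 0.11] w 12.1
clock: 22.58
eef_pos: [0.5991, 0.202, 0.0839]
tool_rot: [-0.704, 0.048, -0.048, 0.707]
ft_force: [-2.2, 1.2, 7.5]
grip_width: 0.0127
t 22.57 p [599.1 202.   83.9] F [-2.2  1.2  7.5] T [0.31 0.57 0.11] w 12.7
tcp [0.5991 0.202  0.0839] toolx [ 0.991 -0.136  0.   ] y [ 0.001  0.003 -1.   ] z [0.136 0.991 0.003] yaw -7.82
turn [-0.18  1.18  0.02] shift after [ 0.4 -0.1 -1.5] shift in cur [ 0.3 -0.1 -1.5] q [0.324 0.562 0.199 1.206 0.003 2.031] F [-2.2  1.2  7.5] T [0.31 0.57 0.11] w 0.0127 t 22.57
```

```bash
python3 -m inch '0 3 0 0 0 0 1; 0 0 0 0 0 0 1';python3 ob.py; python3 -m inch '0 3 0 0 0 0 1; 0 0 0 0 0 0 1';python3 ob.py
python3 - <<'E'
from st import *
from workcell import bot
plan(bot.get_obs(),[.5992,.2005,.084],np.radians(77-86))
S=bot.camera("side")
im=S["color"][120:180,295:355].astype(np.float32)
cv2.imwrite("pics/s11.png",cv2.resize(np.clip((im/255)**.5*255,0,255).astype(np.uint8),None,fx=9,fy=9,interpolation=cv2.INTER_NEAREST))
E
```

```text
clock: 22.82
eef_pos: [0.5991, 0.2021, 0.0839]
tool_rot: [-0.703, 0.067, -0.067, 0.705]
ft_force: [-2.1, 1.9, 7.6]
grip_width: 0.0125
t 22.82 p [599.1 202.1  83.9] F [-2.1  1.9  7.6] T [0.29 0.53 0.14] w 12.5
clock: 23.08
eef_pos: [0.5991, 0.2021, 0.0839]
tool_rot: [-0.701, 0.085, -0.085, 0.703]
ft_force: [-0.7, 2.0, 7.3]
grip_width: 0.0125
t 23.07 p [599.1 202.1  83.9] F [-0.7  2.   7.3] T [0.36 0.51 0.27] w 12.5
tcp [0.5991 0.2021 0.0839] toolx [ 0.971 -0.239  0.   ] y [ 0.001  0.003 -1.   ] z [0.239 0.971 0.003] yaw -13.82
turn [-0.19 -4.82  0.01] shift after [ 0.4 -0.1 -1.6] shift in cur [ 0.5 -0.1 -1.5] q [0.324 0.562 0.199 1.206 0.003 2.136] F [-0.7  2.   7.3] T [0.36 0.51 0.27] w 0.0125 t 23.07
```

View pics/s11.png

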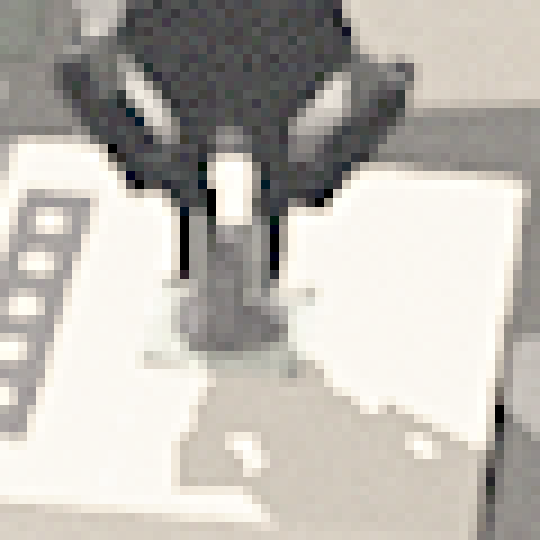

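```bash
python3 -m inch '0 0 0 0 0 0 1; 0 0 0 0 0 0 1';python3 ob.py; python3 -c "
from workcell import bot
print(bot.job_done())"
```

```text
clock: 23.38
eef_pos: [0.5991, 0.2021, 0.0839]
tool_rot: [-0.701, 0.085, -0.085, 0.703]
ft_force: [-1.2, 0.6, 8.3]
grip_width: 0.0129
t 23.38 p [599.1 202.1  83.9] F [-1.2  0.6  8.3] T [0.31 0.6  0.26] w 12.9
the job is handed in; nothing more can be done
None
```

I took the reference plug from the stand, set it in the port, pushed it to the bottom and turned it clockwise about 91° to the stop. I handed the job in at 23.4 s with the gripper still holding it there. The hand-in reported no verdict.

**Last checks**
- **Push:** the plug bottomed at a reported height of 83.9 mm. That is 14 mm below where the spring first took load, with about 8 N of push. I did not read the plunger or driver joints directly.
- **Turn:** the moment about the vertical rose from 0.14 to 0.27 N m over the last 3°, so it is against the stop.
- **Grip and tilt:** the jaws stood at 12.9 mm on the 14 mm bar and the tool was vertical to about 0.003 rad. The last side picture shows the flange just above the top face with the bar turned.
- **Other things on the bench:** I took no closing picture of the blanking plug or the bystanders. Nothing pointed to contact with any of them.

**What disagreed or failed**
- **First grasp:** it closed on air above the bar, because the real fingertips sit about 35 mm behind the reported tool point. I lowered by 32 mm and gripped again.
- **First push:** it caught inside the bore at 8 N, because the plug sat to one side. I found the bore's walls by touch, moved about 1.6 mm sideways, and it then went in freely.
- **Camera positions:** the side camera placed things 2 to 4 mm differently from the top camera and the arm along y.
- **During the turn:** the reported tool position drifted about 1.5 mm in y.

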